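# Lever a stuck power module out of its chassis and box it with its fan

### The job

The finned power module is stuck fast in its socket in the open chassis: lever it up with the pry bar, blade over the chassis's round-topped rail and tip under the end of the heat sink, and do not touch it with the gripper until it has sprung out of its contacts. Then set the module (fins up) and the loose cooling fan (flat) side by side on the floor of the black parts tray without dropping them, and leave the pry bar lying flat on the bench, clear of the chassis and the tray. Do not disturb the jar, the solder spool, the screwdriver or the meter.

Things in the scene. Friction and masses are not known exactly. Their poses are not given: they have to be found in the camera images.
- chassis: Open aluminium chassis, fixed, 186 x 196 mm, walls 57 to 71 mm high. Origin on the bench under the middle of the module's socket; +x points from its rail end (x = -88 mm) to its far end, z up. Circuit board top at z = 34. Parts within 60 mm of the origin are lower than z = 57; beyond x = 35 stand a transformer and cans up to z = 80.
- rail: Fulcrum: the rounded top of the chassis's rail end wall, a fixed round bar 10 mm thick along the chassis's y, 190 mm long. Origin on the bench under its middle.
- rail_mid (a point): Middle of the rail's crest: (-88, 0, 71) mm in the chassis. The bar must pass here, along the chassis's x, between two upright cans (22 mm diameter, tops at z = 70 mm) at chassis x = -66, y = +36 and -36.
- socket (a point): The socket under the module, (0, 0, 50) mm in the chassis: two black sills with tops at 50 mm, at x = -40..-31 and +29..+37. Two sprung contacts grip above the beads of the module's blades: lifting its -x end takes some 30 N at the lip, the module pivoting on the far sill. When the lip is 10 to 14 mm up the contacts snap shut under the beads and throw it to 18 mm.
- module: Loose plug-in power module, 0.24 to 0.38 kg, 67 mm high, axes along the chassis's, origin at its lower end, centre, at first 36 mm over the bench. Feet z 0..14 mm (two brass blades at x = -18, y = +/-16, a rib at x = 21; it stands level on them), black block 66 x 46 mm z 14..40, plate 100 (x) x 50 (y) z 40..45, fins along x z 45..67.
- module_fins (a point): Top of the fins, centre, (0, 0, 67) mm in the module. Once loose it stands tipped by about 0.22 rad, -x end up, until lifted out; grip it here across the 50 mm width (module y).
- module_lip (a point): Middle of the lower edge of the heat sink plate's -x end, (-50, 0, 40) mm in the module; the plate overhangs the block by 16 mm here. Seated: 76 mm over the bench, 38 mm beyond the rail. With the bar's tip about 12 mm inside this edge, a tilt of 0.2 to 0.3 rad, handle down, frees it; a level bar on the rail has 1 mm to spare under it.
- bar: Loose pry bar, straight, 235 mm, 0.14 to 0.19 kg, balanced 12 mm behind its origin, lying on the bench. Origin on its underside; +x to the tip. Black handle x = -110..-5 mm, 22 wide, 18 high (z 0..18). Flat steel blade x = -5..+125, 20 wide, 4 thick (z 7..11).
- bar_tip (a point): Middle of the end of the blade, (125, 0, 9) mm in the bar.
- tray: Fixed open black parts tray, outside 190 (x) x 140 (y) x 35 mm, walls and floor 4 mm. Origin under its centre. Room for module and fan side by side along its x, the module's length along its y.
- fan: Loose grey square cooling fan lying flat, 60 x 60 x 20 mm (z), 0.09 kg. Origin in the centre of its underside, sides along x and y.
- jar: Bystander: closed glass jar, steel cap, diameter 44, height 65 mm. Origin centre of underside. Fan, jar and spool stand in a row in any order, about 95 mm apart.
- spool: Bystander: grey solder spool standing on end, diameter 44, height 40 mm. Origin centre of underside.
- screwdriver: Bystander: screwdriver lying along its x, 180 mm long, handle 26 mm thick. Origin in the middle of its underside.
- meter: Bystander: hand meter lying flat, 140 (x) x 72 (y) x 36 mm. Origin centre of underside.
Not all that is in view belongs to the job. Leave any green or pink look-alike of the module alone. Of the things shaped like the fan, the grey one is meant.

How it is judged:
By the outcome, as a careful person would: the job done as asked, in the order asked, and still so for the second after the job is handed in, with the robot touching nothing.
It also fails if it takes over 72 s, if anything falls off the work surface, if the arm or the gripper's body presses on something with over 40 N, if the wrist force passes 120 N, or if a joint passes its speed limit or range.

### The arm

A 7-joint arm with a two-finger parallel gripper is mounted at the origin on the work surface. World frame = base frame: x ahead of the robot, y to its left, z up, the work surface at z = 0. Lengths are in m, angles in rad, forces in N, time in s.
With the tool pointing down it reaches from about 0.425 to 0.925 m from the base axis. Payload 6.8 kg.
Tool frame: the origin (TCP) lies at the very end of the fingers, on their centre line; the grasp point (between the pads) lies 19 mm behind it (bot.grip_depth is the distance from the TCP to the grasp point, in m); z points along the fingers, y is the direction in which the jaws open and shut (so a half turn about z gives the same grasp; the last joint's range is limited). The gripper opens to 85 mm and grips with 20 to 120 N. Pads are 22 mm wide; open, the fingers measure 114 mm over their backs; the gripper's body (76 mm by 85 mm) begins 54 mm behind the grasp point. The pads swing forward as they close: fully open they stand 13 mm farther back than shut.
Start: joints at [-1.308, 0.477, 0.022, 1.555, -0.011, 1.109, -0.083], TCP at [0.245, 0.629, 0.231] pointing down, gripper open.
Joint ranges: [-2.96, 2.96], [-0.34, 2.1], [-1.41, 1.46], [0.24, 2.44], [-1.37, 4.51], [0.17, 1.92], [-2.96, 2.96]. Speed limits (rad/s): [2.39, 2.39, 3.14, 3.14, 3.14, 3.14, 3.14].

### API

Orientations are given as a unit quaternion [w, x, y, z].
In Python, from station import bot gives the robot as it stands.
- The arm moves only by the tool step_arm, never from a script. Its argument "increments" is a list of rows, each a list of 7 numbers: the shift along the world's x, y, z in m, then the turn, a rotation vector about the world's x, y, z in degrees, then the gripper command: -1 is fully open, 1 is shut, values between are in proportion. In form: [[dx, dy, dz, rx, ry, rz, fingers], ...]. A call has 1 to 10 rows; each row is the pose to reach, as a shift and turn from the pose commanded when the call began; what a row does not reach only later rows make up. A row lasts 1/12 s, in which the tool goes at most 41.7 mm and 7.16 degrees, less where a joint would pass 70% of its speed; a pose out of reach is approached as far as the arm can. A call with a gripper value outside its range is refused whole. The fingers move at their own pace and stop on an object; "force" is the grip in N (left out, the last holds). Time passes only in rows, so rows that repeat a pose let the fingers close. It gives the time, the measured TCP pose, the force and the opening at its end, in the units of the state.
- bot.get_obs(): the state, without advancing time (a new reading comes with each control period).
- bot.read_camera(name): name is "scene" or "top" or "wrist"; returns a dict with "color" (420x560x3 uint8, red, green, blue), "intrinsics" (3x3 intrinsics, pixels), "D" ([k1, k2, p1, p2, k3] as OpenCV has them; the pictures are not rectified), "extrinsics" (4x4, takes a point from camera to world coordinates). Camera axes: x right, y up, looking along -z (the intrinsics and any distortion apply to the point x, -y, -z); pixel columns grow to the right and rows downward; lengths in m; the calibration is good to about 2 mm. A picture is of the moment at which its call begins. There is no depth.
- bot.hand_in(): hands the job in, once; it reports no verdict.
Trained networks look in the newest picture that a camera, given by its name, has taken for a name from the list of things; names that differ only in an ending like _2 or _b are one class to them, and where a whole thing is asked for, a point or a joint stands for the part that bears it (a point fixed in the world has none). Each returns a list of dicts, best first, with "conf" (0 to 1); they miss things now and then, are a little off and sometimes report something else, mostly with a low value. They report only what shows in the picture. A call takes as long as a camera call. They do not tell look-alikes from the thing itself.
- bot.recognise(thing, camera): "location" ([column, row] as shares, 0 to 1, of the picture: columns of its width, rows of its height, amid what is visible of it).
- bot.place_of(thing, camera): "location" ([column, row] as shares, 0 to 1, of the picture: columns of its width, rows of its height: a listed point, or the origin of a listed thing).
The state is a dict: "t": time; "q": joint angles; "joint_vel": joint speeds; "joint_torque": joint torques, N m; "eef_pos": TCP position; "tool_rot": TCP orientation; "contact_force": force on the tool from outside, world axes, zero at the start; "torque": the same for the moment, N m; "gripper_width": opening from 0.0 (shut) to 1.0 (fully open).
Only numpy, scipy, OpenCV 4.12 (cv2) and the standard library are available. Lean on these libraries where they do the work, as an engineer would, in place of code of your own. Each camera call takes 0.05 s, during which the arm holds its last target.

## Working session

There is one attempt and no reset: what is moved stays moved. The work goes in short steps, Python scripts to look and compute and a tool call to move; the robot and the scene stay as the last step left them, time stands still between calls to the robot, and variables do not carry over. Pictures are saved under pics/ and viewed, and the job is handed in when it is done.

Besides the shell and the picture viewer there is one more tool, called after "Call:" as a command line: name --pt "numbers of a row" for each row, then --argument value for the rest. step_arm: Moves the arm, as the interface text tells. Its arguments: {"type":"object","properties":{"increments":{"type":"array","items":{"type":"array","items":{"type":"number"}}},"force":{"type":"number"}},"required":["increments"]}

```bash
ls; mkdir -p pics; python3 - <<'E'
from station import bot
import cv2
for c in ["scene","top","wrist"]:
    r=bot.read_camera(c); cv2.imwrite(f"pics/{c}0.png",r["color"][:,:,::-1])
    print(c,r["intrinsics"].round(1).tolist(),[round(float(x),4) for x in r["D"]],r["extrinsics"].round(3).tolist())
print(bot.get_obs()); print(bot.grip_depth)
E
```

```text
pics
scene [[380.4, 0.0, 280.3], [0.0, 380.4, 212.9], [0.0, 0.0, 1.0]] [-0.0662, 0.0, 0.0, 0.0, 0.0] [[0.547, -0.585, 0.599, 1.127], [0.837, 0.384, -0.389, -0.324], [-0.003, 0.714, 0.7, 0.676], [0.0, 0.0, 0.0, 1.0]]
top [[413.0, 0.0, 280.5], [0.0, 413.0, 205.3], [0.0, 0.0, 1.0]] [-0.0026, 0.0, 0.0, 0.0, 0.0] [[-0.01, 0.996, -0.094, 0.495], [-1.0, -0.008, 0.014, 0.023], [0.013, 0.094, 0.995, 1.189], [0.0, 0.0, 0.0, 1.0]]
wrist [[298.4, 0.0, 279.9], [0.0, 298.4, 207.6], [0.0, 0.0, 1.0]] [-0.0341, 0.0, 0.0, 0.0, 0.0] [[0.363, -0.886, -0.289, 0.169], [0.932, 0.345, 0.113, 0.657], [-0.001, -0.31, 0.951, 0.373], [0.0, 0.0, 0.0, 1.0]]
{'t': 0.15, 'q': array([-1.30811005,  0.47762124,  0.02235755,  1.55618771, -0.01146927,
        1.10930719, -0.08313232]), 'joint_vel': array([-0.00097906, -0.00129455,  0.00025044, -0.00457131, -0.00010774,
       -0.00031527, -0.00047952]), 'joint_torque': array([ 3.03102846e-03, -5.96926975e+01,  1.61028061e+00, -2.81491685e+01,
        1.26211729e-02,  6.60642661e-03,  5.43851598e-06]), 'eef_pos': array([0.24444389, 0.62870882, 0.23055737]), 'tool_rot': array([-6.42083061e-05,  1.84337882e-01,  9.82862685e-01, -6.94625565e-04]), 'contact_force': array([-0.2149485 ,  0.14557652, -0.17025267]), 'torque': array([-0.02724957, -0.04914097, -0.00295884]), 'gripper_width': 1.0002979575899538}
0.0187
```

View pics/scene0.png

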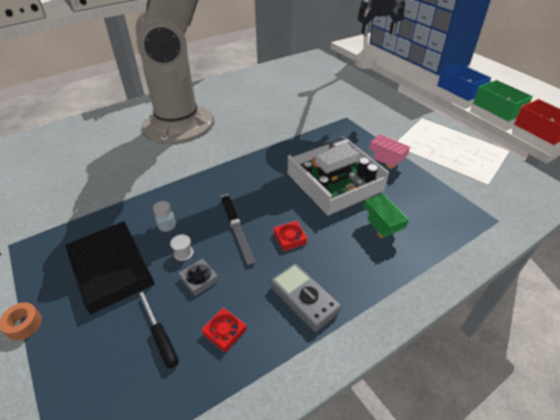

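View pics/top0.png

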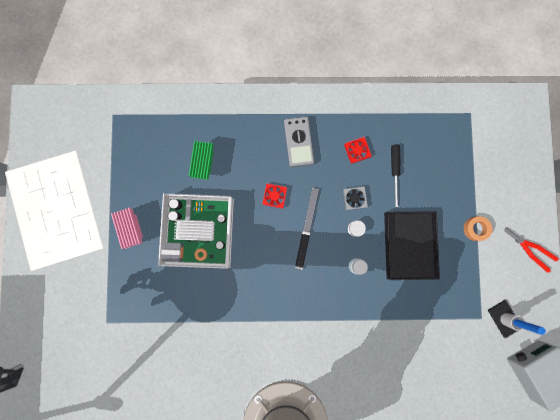

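View pics/wrist0.png

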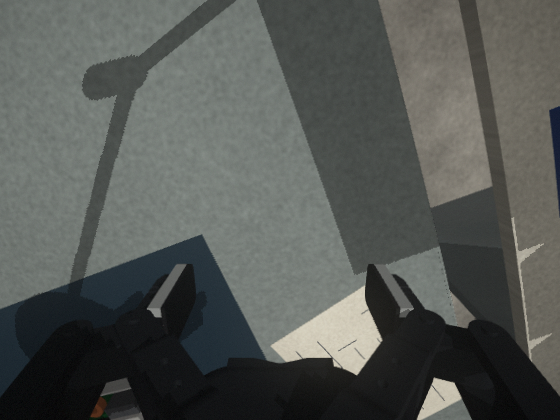

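```bash
cat > h.py <<'E'
from station import bot
import numpy as np, cv2
from scipy.spatial.transform import Rotation as R
F=np.diag([1,-1,-1.])
def ray(r,uv):
    p=cv2.undistortPoints(np.array([[uv]],float),r["intrinsics"],np.array(r["D"]))[0,0]
    d=r["extrinsics"][:3,:3]@np.array([p[0],-p[1],-1.0]); return r["extrinsics"][:3,3],d
def atz(r,uv,z):
    o,d=ray(r,uv); return o+d*(z-o[2])/d[2]
def proj(r,P):
    E=r["extrinsics"]; P=np.atleast_2d(P); c=(P-E[:3,3])@E[:3,:3]; c=c@F
    return cv2.projectPoints(c,np.zeros(3),np.zeros(3),r["intrinsics"],np.array(r["D"]))[0][:,0]
def tri(obs):
    A=np.zeros((3,3));b=np.zeros(3)
    for r,uv in obs:
        o,d=ray(r,uv);d=d/np.linalg.norm(d);M=np.eye(3)-np.outer(d,d);A+=M;b+=M@o
    return np.linalg.solve(A,b)
def px(l): return np.array(l)*[560,420]
E
python3 - <<'E'
from h import *
r={c:bot.read_camera(c) for c in ["top","scene"]}
t0=bot.get_obs()["t"]
for n,z in [("chassis",0),("rail",0),("rail_mid",.071),("socket",.05),("module",.036),("module_fins",.103),("module_lip",.076),("bar",0),("bar_tip",.009),("tray",0),("fan",0),("jar",0),("spool",0),("screwdriver",0),("meter",0)]:
    out=[]
    for c in ["top","scene"]:
        for d in bot.place_of(n,c)[:4]:
            if d["conf"]>.25: out.append((c[0],round(d["conf"],2),px(d["location"]).round(0).astype(int).tolist(),(atz(r[c],px(d["location"]),z)*1000).round(0)[:2].tolist()))
    print(n,out)
print(t0,bot.get_obs()["t"])
E
```

```text
chassis [('t', 0.76, [199, 230], [537.0, 242.0]), ('s', 0.77, [332, 182], [526.0, 238.0])]
rail [('t', 0.73, [231, 230], [538.0, 149.0]), ('s', 0.54, [308, 195], [533.0, 150.0])]
rail_mid [('t', 0.72, [226, 230], [533.0, 156.0]), ('s', 0.7, [310, 175], [537.0, 151.0])]
socket [('t', 0.9, [198, 227], [543.0, 234.0]), ('s', 0.7, [332, 170], [529.0, 229.0]), ('s', 0.6, [337, 174], [553.0, 228.0])]
module [('t', 0.97, [201, 164], [722.0, 231.0]), ('t', 0.88, [132, 227], [547.0, 419.0]), ('t', 0.82, [195, 230], [538.0, 246.0]), ('s', 0.95, [382, 231], [758.0, 196.0]), ('s', 0.8, [337, 173], [534.0, 243.0]), ('s', 0.57, [388, 164], [583.0, 387.0])]
module_fins [('t', 0.77, [201, 158], [727.0, 218.0]), ('t', 0.74, [193, 227], [542.0, 238.0]), ('t', 0.74, [123, 229], [540.0, 422.0]), ('s', 0.85, [385, 209], [753.0, 191.0]), ('s', 0.7, [336, 150], [522.0, 241.0]), ('s', 0.57, [392, 144], [582.0, 385.0])]
module_lip [('t', 0.91, [213, 228], [540.0, 188.0]), ('t', 0.63, [123, 212], [587.0, 430.0]), ('t', 0.6, [205, 144], [772.0, 212.0]), ('t', 0.48, [354, 229], [534.0, -192.0]), ('s', 0.92, [40
[... 511 characters left out ...]
 0.62, [353, 196], [633.0, -206.0]), ('t', 0.59, [276, 198], [629.0, 18.0]), ('t', 0.58, [356, 146], [781.0, -217.0]), ('s', 0.94, [199, 277], [619.0, -206.0]), ('s', 0.92, [291, 239], [638.0, 24.0]), ('s', 0.75, [221, 332], [761.0, -224.0])]
jar [('t', 0.67, [353, 264], [438.0, -201.0]), ('s', 0.94, [164, 225], [426.0, -212.0])]
spool [('t', 0.71, [355, 227], [541.0, -209.0]), ('t', 0.47, [409, 241], [500.0, -363.0]), ('s', 0.66, [188, 255], [547.0, -200.0])]
screwdriver [('t', 0.53, [394, 177], [687.0, -326.0]), ('s', 0.84, [160, 325], [683.0, -319.0]), ('s', 0.46, [332, 183], [530.0, 235.0])]
meter [('t', 0.92, [300, 143], [792.0, -53.0]), ('s', 0.9, [305, 301], [795.0, -47.0])]
0.25 1.75
```

```bash
python3 - <<'E'
import cv2
a=cv2.imread("pics/top0.png")[180:285,150:330]; cv2.imwrite("pics/topc.png",cv2.resize(a,None,fx=4.4,fy=4.4,interpolation=cv2.INTER_CUBIC))
a=cv2.imread("pics/scene0.png")[130:280,210:410]; cv2.imwrite("pics/scenec.png",cv2.resize(a,None,fx=4,fy=4,interpolation=cv2.INTER_CUBIC))
E
```

```text
(no output)
```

View pics/topc.png

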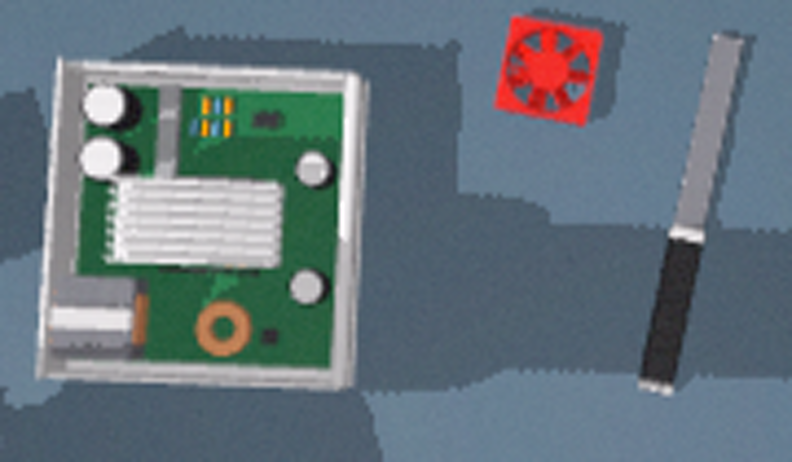

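View pics/scenec.png

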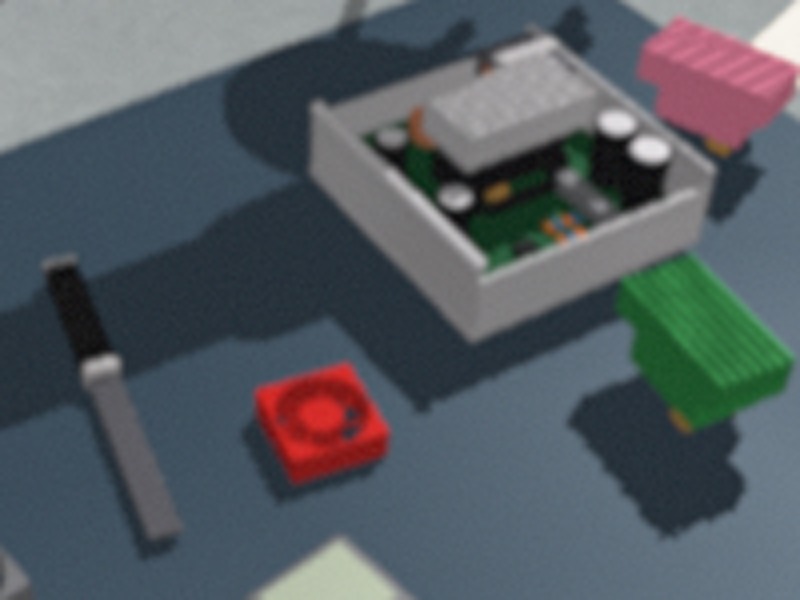

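```bash
cat > fit.py <<'E'
from h import *
from scipy.optimize import least_squares
def T(p,P):
    c,s=np.cos(p[2]),np.sin(p[2]);P=np.atleast_2d(P)
    return P@np.array([[c,s,0],[-s,c,0],[0,0,1]])+[p[0],p[1],0]
def fit(obs,p0):
    def f(p): return np.concatenate([(proj(r,T(p,P))[0]-uv) for r,P,uv in obs])
    s=least_squares(f,p0); return s.x,f(s.x).reshape(-1,2)
E
python3 - <<'E'
from fit import *
t=bot.read_camera("top");s=bot.read_camera("scene")
ct=lambda X,Y:(150+(X+.5)/4.4-.5,180+(Y+.5)/4.4-.5)
cs=lambda X,Y:(210+(X+.5)/4-.5,130+(Y+.5)/4-.5)
m=lambda *a:np.array(a)/1000
obs=[(t,m(-66,-36,70),ct(314,166)),(t,m(-66,36,70),ct(308,286)),(s,m(-66,36,70),cs(392,138)),(s,m(-66,-36,70),cs(458,196)),
(t,m(-88,-95,71),ct(353,74)),(t,m(-88,95,71),ct(342,386)),(t,m(-50,-25,103),ct(284,182)),(t,m(-50,25,103),ct(279,266))]
p,e=fit(obs,[.535,.238,1.57]);print("chassis",p,np.degrees(p[2]));print(e.round(1).tolist())
P=T(p,[m(-88,0,71),m(-50,0,76),m(0,0,50)]);print(P.round(4))
# bar: end corners
obs=[(t,m(125,-10,11),ct(744,40)),(t,m(125,10,11),ct(713,35)),(t,m(-110,11,18),ct(641,380)),(t,m(-110,-11,18),ct(672,388)),
(s,m(125,-10,11),cs(147,537)),(s,m(125,10,11),cs(180,524)),(s,m(-110,11,18),cs(76,258)),(s,m(-110,-11,18),cs(43,266))]
p,e=fit(obs,[.53,-.07,-.2]);print("bar",p,np.degrees(p[2]));print(e.round(1).tolist())
E
```

```text
chassis [0.53422128 0.23606168 1.53515689] 87.95801093105139
[[0.1, 0.5], [0.4, -0.1], [-0.2, 0.3], [-0.6, 0.8], [0.1, -0.0], [-0.0, -0.5], [-1.0, 0.1], [-0.6, 0.1]]
[[0.5311 0.1481 0.071 ]
 [0.5324 0.1861 0.076 ]
 [0.5342 0.2361 0.05  ]]
bar [ 0.53435205 -0.06700129 -0.22569192] -12.931194425962325
[[0.3, -0.2], [0.5, -0.6], [-0.5, 1.5], [0.1, 1.4], [0.4, 0.9], [0.9, 1.6], [-0.1, -0.5], [-0.1, -0.6]]
```

Call:
step_arm --pt "0.13 -0.36 0 0 0 -70 -1" --pt "0.13 -0.36 0 0 0 -70 -1" --pt "0.13 -0.36 0 0 0 -70 -1" --pt "0.13 -0.36 0 0 0 -70 -1" --pt "0.13 -0.36 0 0 0 -70 -1" --pt "0.13 -0.36 0 0 0 -70 -1" --pt "0.13 -0.36 0 0 0 -70 -1" --pt "0.13 -0.36 0 0 0 -70 -1" --pt "0.13 -0.36 0 0 0 -70 -1" --pt "0.13 -0.36 0 0 0 -70 -1"

```text
t: 2.68
eef_pos: [0.3768, 0.262, 0.2315]
tool_rot: [0.001, 0.72, 0.694, -0.0]
contact_force: [0.5, 0.6, 0.4]
gripper_width: 0.999
```

Call:
step_arm --pt "0.11 -0.32 0 0 0 -70 -1" --pt "0.11 -0.32 0 0 0 -70 -1" --pt "0.11 -0.32 0 0 0 -70 -1" --pt "0.11 -0.32 0 0 0 -70 -1" --pt "0.11 -0.32 0 0 0 -70 -1" --pt "0.11 -0.32 0 0 0 -70 -1" --pt "0.11 -0.32 0 0 0 -70 -1" --pt "0.11 -0.32 0 0 0 -70 -1" --pt "0.11 -0.32 0 0 0 -70 -1" --pt "0.11 -0.32 0 0 0 -70 -1"

```text
t: 3.52
eef_pos: [0.4852, -0.0547, 0.2318]
tool_rot: [0.001, 0.988, 0.157, 0.001]
contact_force: [-0.5, -0.0, -0.4]
gripper_width: 1.001
```

```bash
python3 - <<'E'
from h import *
o=bot.get_obs();print(o["q"].round(2),o["eef_pos"].round(4),o["tool_rot"].round(4))
E
```

```text
[-0.69  0.2   0.78  2.03 -0.16  0.98 -1.09] [ 0.4852 -0.0547  0.2318] [7.000e-04 9.877e-01 1.566e-01 6.000e-04]
```

Call:
step_arm --pt "0.0 -0.001 -0.1 0 0 -31 -1" --pt "0.0 -0.001 -0.1 0 0 -31 -1" --pt "0.0 -0.001 -0.1 0 0 -31 -1" --pt "0.0 -0.001 -0.1 0 0 -31 -1" --pt "0.0 -0.001 -0.1 0 0 -31 -1" --pt "0.0 -0.001 -0.1 0 0 -31 -1"

```text
t: 4.02
eef_pos: [0.4845, -0.0518, 0.1309]
tool_rot: [0.0, 0.994, -0.107, -0.0]
contact_force: [-0.2, 0.1, 0.1]
gripper_width: 1.001
```

```bash
python3 - <<'E'
from fit import *
o=bot.get_obs();print(o["q"].round(2),o["eef_pos"].round(4),o["tool_rot"].round(4))
w=bot.read_camera("wrist");im=w["color"][:,:,::-1].copy()
m=lambda *a:np.array(a)/1000
for P in [m(-110,11,18),m(-110,-11,18),m(125,10,11),m(125,-10,11),m(-5,10,11),m(-5,-10,11)]:
    u=proj(w,T([.5344,-.067,-.2257],P))[0]; cv2.circle(im,tuple(int(v) for v in u),3,(0,255,255),1)
cv2.imwrite("pics/w1.png",im)
E
```

```text
[-0.68  0.4   0.81  2.13 -0.41  0.78 -1.39] [ 0.4845 -0.0518  0.1309] [ 4.000e-04  9.942e-01 -1.073e-01 -4.000e-04]
```

View pics/w1.png

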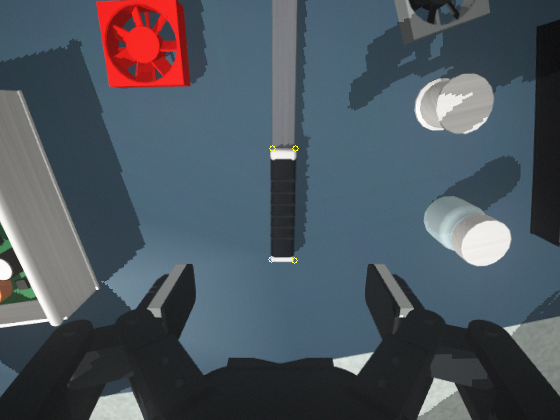

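Call:
step_arm --pt "0.001 -0.003 -0.04 0 0 0 -1" --pt "0.001 -0.003 -0.08 0 0 0 -1" --pt "0.001 -0.003 -0.105 0 0 0 -1" --pt "0.001 -0.003 -0.118 0 0 0 -1" --pt "0.001 -0.003 -0.126 0 0 0 -1" --pt "0.001 -0.003 -0.126 0 0 0 -1"

```text
t: 4.57
eef_pos: [0.4852, -0.0548, 0.0045]
tool_rot: [-0.0, 0.994, -0.106, -0.001]
contact_force: [-1.0, 0.3, 0.4]
gripper_width: 0.997
```

Call:
step_arm --pt "0 0 0 0 0 0 1" --pt "0 0 0 0 0 0 1" --pt "0 0 0 0 0 0 1" --pt "0 0 0 0 0 0 1" --pt "0 0 0 0 0 0 1" --pt "0 0 0 0 0 0 1" --pt "0 0 0 0 0 0 1" --pt "0 0 0 0 0 0 1" --force 80

```text
t: 5.23
eef_pos: [0.4861, -0.0547, 0.0062]
tool_rot: [-0.0, 0.994, -0.107, 0.001]
contact_force: [-2.1, 0.6, 10.3]
gripper_width: 0.231
```

Call:
step_arm --pt "0 0 0.02 0 0 0 1" --pt "0 0 0.05 0 0 0 1" --pt "0 0 0.085 0 0 0 1" --pt "0.005 0.003 0.11 0 0 5 1" --pt "0.01 0.006 0.13 0 0 12 1" --pt "0.015 0.01 0.14 0 0 19 1" --pt "0.02 0.012 0.14 0 0 26 1" --pt "0.025 0.015 0.14 0 0 33 1" --pt "0.03 0.018 0.14 0 0 40 1" --pt "0.038 0.018 0.14 0 0 46 1"

```text
t: 6.07
eef_pos: [0.5229, -0.0361, 0.1453]
tool_rot: [-0.0, 0.956, 0.294, -0.0]
contact_force: [-0.8, -0.0, -1.0]
gripper_width: 0.227
```

Call:
step_arm --pt "0 0 0 0 0 6 1" --pt "0 0 0 0 0 13 1" --pt "0 0 0 0 0 20 1" --pt "0 0 0 0 0 27 1" --pt "0 0 0 0 0 34 1" --pt "0 0 0 0 0 41 1" --pt "0 0 0 0 0 47 1" --pt "0 0 0 0 0 52 1" --pt "0 0 0 0 0 55 1" --pt "0 0 0 0 0 55 1"

```text
t: 6.9
eef_pos: [0.5232, -0.037, 0.1453]
tool_rot: [-0.0, 0.714, 0.7, -0.0]
contact_force: [-1.1, -0.1, -1.5]
gripper_width: 0.231
```

```bash
python3 - <<'E'
from fit import *
o=bot.get_obs();print(o["q"].round(2),o["eef_pos"].round(4),o["tool_rot"].round(4),R.from_quat(np.roll(o["tool_rot"],-1)).as_matrix().round(3).tolist(),o["contact_force"].round(1),o["torque"].round(2))
for c in ["wrist","scene","top"]:
    w=bot.read_camera(c);cv2.imwrite(f"pics/{c}2.png",w["color"][:,:,::-1])
E
```

```text
[-0.35  0.35  0.37  2.02 -0.17  0.81  0.1 ] [ 0.5232 -0.037   0.1453] [-2.000e-04  7.142e-01  7.000e-01 -1.000e-04] [[0.02, 1.0, -0.0], [1.0, -0.02, 0.0], [0.0, -0.0, -1.0]] [-1.1 -0.1 -1.5] [-0.08 -0.04  0.03]
```

View pics/wrist2.png

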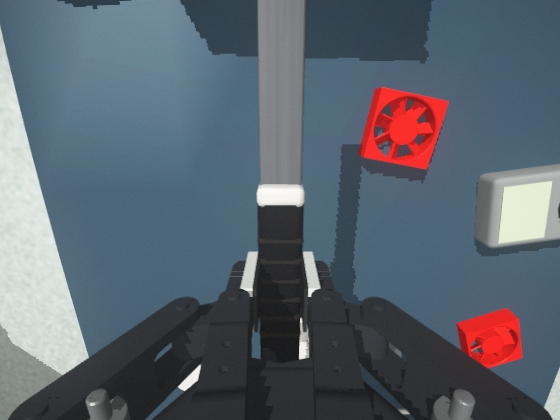

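View pics/scene2.png

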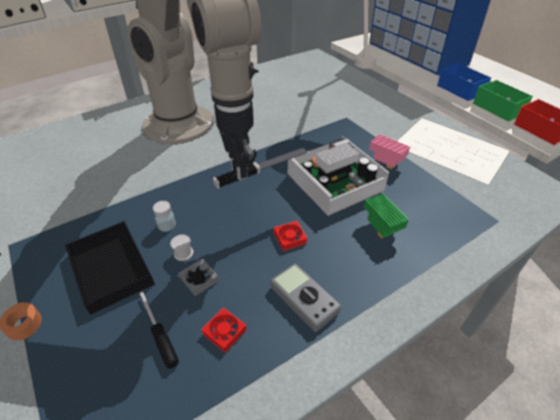

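```bash
python3 - <<'E'
from fit import *
r={c:bot.read_camera(c) for c in ["top","scene"]}
a=r["top"]["color"][180:285,150:330,::-1]; 
s=r["scene"]["color"][130:220,200:400,::-1].copy()
tip=np.array([.523+.0035,.138,.148])
pt=proj(r["top"],tip)[0];ps=proj(r["scene"],tip)[0];print(pt,ps)
cv2.imwrite("pics/t3.png",cv2.resize(a,None,fx=4.4,fy=4.4,interpolation=cv2.INTER_CUBIC))
cv2.imwrite("pics/s3.png",cv2.resize(s,None,fx=4,fy=4,interpolation=cv2.INTER_CUBIC))
for c in ["top","scene"]:
    for d in bot.place_of("bar_tip",c)[:2]: print(c,d["conf"],px(d["location"]))
E
```

```text
[229.24862245 232.19162217] [305.18095318 149.47771815]
top 0.77 [231.896 233.52 ]
scene 0.85 [303.912 150.108]
scene 0.41 [164.08 226.59]
```

View pics/t3.png

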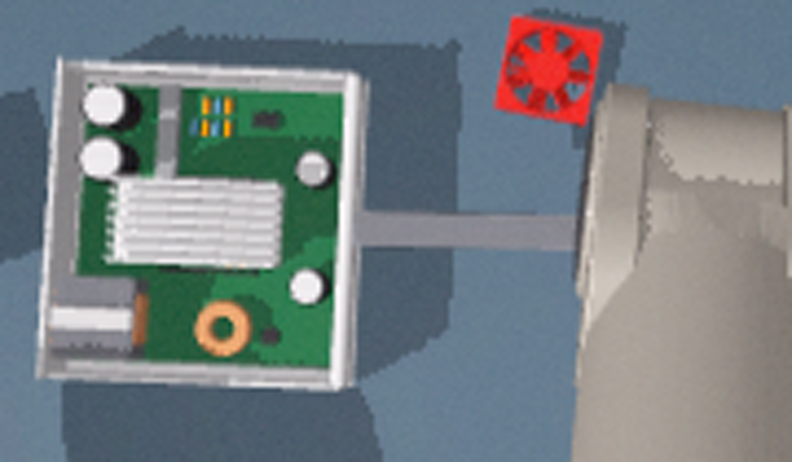

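View pics/s3.png

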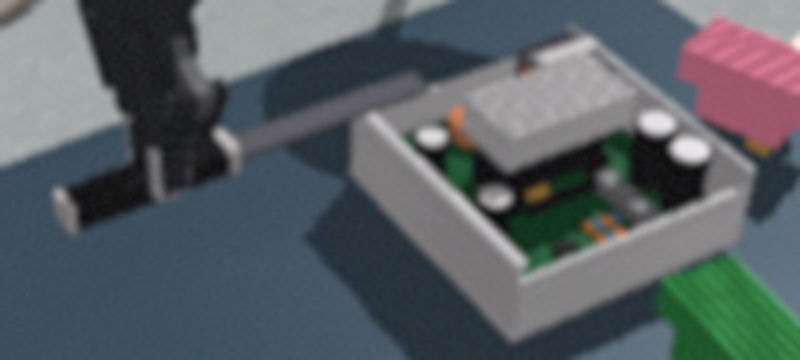

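```bash
cat > lev.py <<'E'
from fit import *
CH=[.5342,.2361,1.5352]
yaw=CH[2]; bx=np.array([np.cos(yaw),np.sin(yaw),0]); by=np.array([-np.sin(yaw),np.cos(yaw),0]); z=np.array([0,0,1.])
g=(-.0498,.0,.0062) # tcp in bar frame
def pose(tipx,th,h):
    """tip at chassis x tipx; th handle-down tilt; blade underside h above rail"""
    d=np.cos(th)*bx+np.sin(th)*z; n=-np.sin(th)*bx+np.cos(th)*z
    C=T(CH,[[-.088,0,.066]])[0]          # rail axis
    P0=C+n*(.005+h)                      # on blade underside
    tip0=T(CH,[[tipx,0,0]])[0]
    s=((tip0-P0)@bx)/np.cos(th)          # along blade to tip (underside)
    org=P0+d*(s-.125)-n*.007
    tcp=org+d*g[0]+n*g[2]
    Rm=np.stack([d,-by,-n],1)
    return tcp,Rm
def inc(tcp,Rm):
    o=bot.get_obs();R0=R.from_quat(np.roll(o["tool_rot"],-1))
    rv=np.degrees((R.from_matrix(Rm)*R0.inv()).as_rotvec())
    return ((tcp-o["eef_pos"])*1000).round(1),rv.round(2)
E
python3 - <<'E'
from lev import *
for a in [(-.112,-.14,.004),(-.100,-.14,.003),(-.039,-.14,.003),(-.039,-.14,.0),(-.039,-.1,0),(-.039,0,0),(-.039,.1,0),(-.039,.2,0),(-.039,.25,0),(-.039,.3,0)]:
    tcp,Rm=pose(*a); print(a,tcp.round(4),*inc(tcp,Rm))
E
```

```text
(-0.112, -0.14, 0.004) [ 0.5241 -0.0489  0.1021] [  0.5 -12.1 -43.2] [-8.01  0.23 -0.76]
(-0.1, -0.14, 0.003) [ 0.5245 -0.0369  0.0994] [  0.9  -0.1 -45.9] [-8.01  0.23 -0.76]
(-0.039, -0.14, 0.003) [0.5266 0.024  0.0908] [  3.1  60.9 -54.5] [-8.01  0.23 -0.76]
(-0.039, -0.14, 0.0) [0.5266 0.024  0.0877] [  3.1  60.9 -57.5] [-8.01  0.23 -0.76]
(-0.039, -0.1, 0) [0.5266 0.0232 0.0828] [  3.1  60.1 -62.5] [-5.72  0.16 -0.76]
(-0.039, 0, 0) [0.5266 0.0224 0.0702] [  3.   59.3 -75.1] [ 0.01 -0.01 -0.76]
(-0.039, 0.1, 0) [0.5266 0.0234 0.0577] [  3.1  60.2 -87.6] [ 5.73 -0.17 -0.76]
(-0.039, 0.2, 0) [0.5267 0.0261 0.0455] [  3.2  62.9 -99.7] [11.46 -0.34 -0.76]
(-0.039, 0.25, 0) [0.5268 0.0281 0.0397] [   3.2   64.9 -105.6] [14.33 -0.42 -0.76]
(-0.039, 0.3, 0) [0.5269 0.0305 0.034 ] [   3.3   67.3 -111.3] [17.19 -0.5  -0.76]
```

Call:
step_arm --pt "0 -0.006 0 -4 0.1 -0.4 1" --pt "0 -0.012 -0.01 -8 0.2 -0.8 1" --pt "0 -0.012 -0.025 -8 0.2 -0.8 1" --pt "0.0005 -0.012 -0.038 -8 0.2 -0.8 1" --pt "0.0005 -0.012 -0.043 -8 0.2 -0.8 1" --pt "0.0005 -0.012 -0.043 -8 0.2 -0.8 1"

```text
t: 7.75
eef_pos: [0.5232, -0.0488, 0.1013]
tool_rot: [0.048, 0.718, 0.693, -0.051]
contact_force: [-0.2, 0.0, -0.7]
gripper_width: 0.232
```

```bash
python3 - <<'E'
from lev import *
for a in [(-.112,-.14,.004),(-.039,-.14,.003)]:
    tcp,Rm=pose(*a); print(a,*inc(tcp,Rm))
r={c:bot.read_camera(c) for c in ["wrist","scene"]}
s=r["scene"]["color"][130:220,200:400,::-1].copy()
cv2.imwrite("pics/s4.png",cv2.resize(s,None,fx=4,fy=4,interpolation=cv2.INTER_CUBIC))
cv2.imwrite("pics/w4.png",r["wrist"]["color"][:,:,::-1])
o=bot.get_obs();Rm=R.from_quat(np.roll(o["tool_rot"],-1)).as_matrix()
org=o["eef_pos"]-Rm@np.array([g[0],0,-g[2]]); 
tip=org+Rm@np.array([.125,0,-.009]);print(tip.round(4),proj(r["scene"],tip))
print(bot.place_of("bar_tip","scene")[:1])
E
```

```text
(-0.112, -0.14, 0.004) [ 0.9 -0.1  0.8] [ 0.01 -0.11  0.01]
(-0.039, -0.14, 0.003) [  3.5  72.9 -10.5] [ 0.01 -0.11  0.01]
[0.5306 0.1243 0.0811] [[300.5440558  174.26773837]]
[{'location': [0.5329, 0.4193], 'conf': 0.69}]
```

View pics/s4.png

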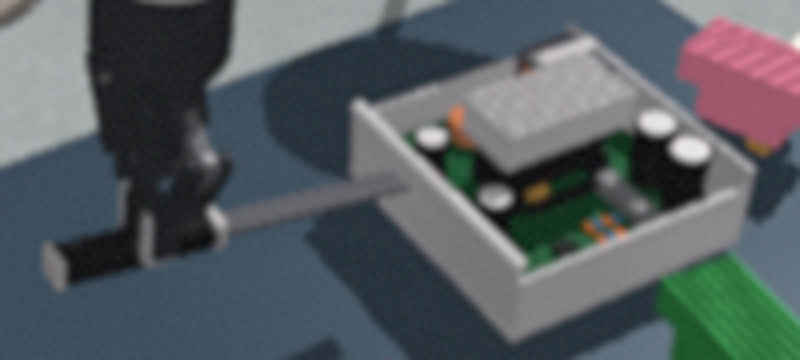

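View pics/w4.png

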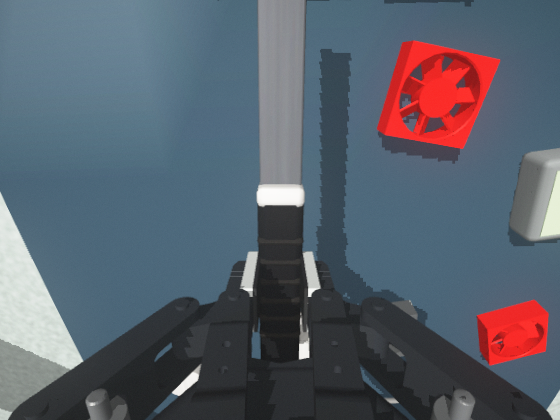

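Call:
step_arm --pt "0.001 0.004 0.0008 0 0 0 1" --pt "0.0015 0.012 -0.0004 0 0 0 1" --pt "0.0018 0.021 -0.0017 0 0 0 1" --pt "0.002 0.03 -0.003 0 0 0 1" --pt "0.0023 0.039 -0.0045 0 0 0 1" --pt "0.0026 0.048 -0.006 0 0 0 1" --pt "0.0029 0.057 -0.0075 0 0 0 1" --pt "0.0032 0.065 -0.009 0 0 0 1" --pt "0.0035 0.07 -0.0098 0 0 0 1" --pt "0.0035 0.073 -0.0102 0 0 0 1"

```text
t: 8.73
eef_pos: [0.5276, 0.0253, 0.0919]
tool_rot: [0.049, 0.717, 0.693, -0.05]
contact_force: [-0.3, 0.3, -1.2]
gripper_width: 0.229
```

```bash
python3 - <<'E'
from lev import *
for a in [(-.039,-.14,.003),(-.039,-.14,.0),(-.039,0,0),(-.039,.1,0)]:
    tcp,Rm=pose(*a); print(a,*inc(tcp,Rm))
r={c:bot.read_camera(c) for c in ["top","scene"]}
s=r["scene"]["color"][130:220,200:400,::-1].copy()
cv2.imwrite("pics/s5.png",cv2.resize(s,None,fx=4,fy=4,interpolation=cv2.INTER_CUBIC))
a=r["top"]["color"][180:285,150:330,::-1]; 
cv2.imwrite("pics/t5.png",cv2.resize(a,None,fx=4.4,fy=4.4,interpolation=cv2.INTER_CUBIC))
o=bot.get_obs();print(o["contact_force"],o["torque"])
E
```

```text
(-0.039, -0.14, 0.003) [-1.  -1.2 -1.1] [-0.02  0.02 -0.06]
(-0.039, -0.14, 0.0) [-1.  -1.2 -4.1] [-0.02  0.02 -0.06]
(-0.039, 0, 0) [ -1.   -2.8 -21.7] [ 7.99 -0.26 -0.06]
(-0.039, 0.1, 0) [ -1.   -1.9 -34.2] [13.72 -0.46 -0.06]
[ 0.43658033  0.06367302 -1.68127063] [ 0.12474406 -0.02035597 -0.00024944]
```

View pics/s5.png

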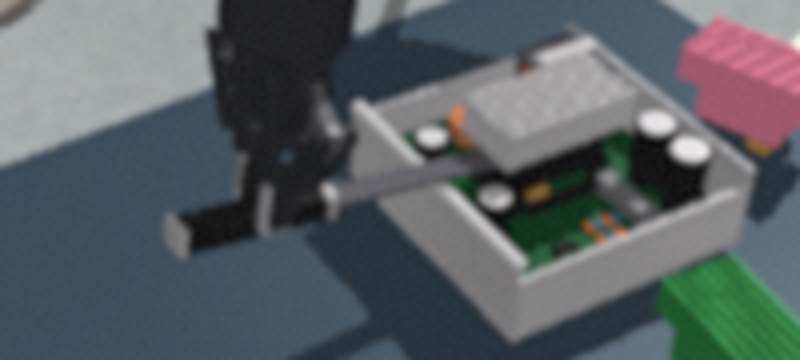

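View pics/t5.png

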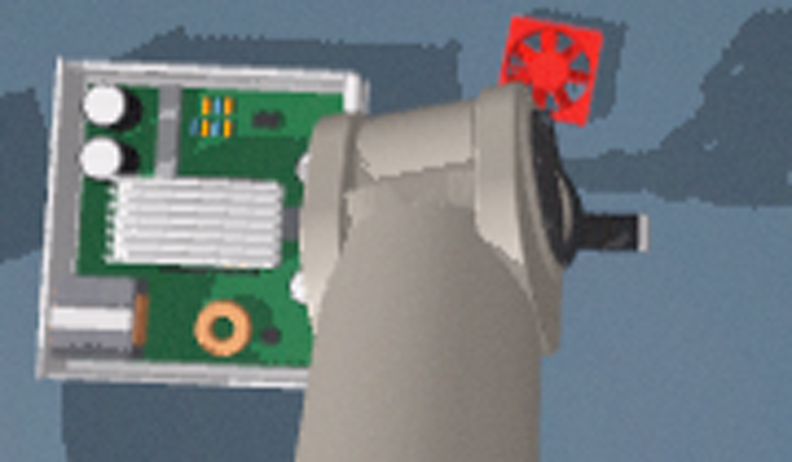

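Call:
step_arm --pt "-0.0005 -0.0012 -0.003 0 0 0 1" --pt "-0.001 -0.0015 -0.006 1 0 0 1" --pt "-0.001 -0.002 -0.0105 3 -0.1 0 1" --pt "-0.001 -0.0025 -0.015 5 -0.15 0 1" --pt "-0.001 -0.0028 -0.0185 6.5 -0.2 0 1" --pt "-0.001 -0.0028 -0.0217 8 -0.25 0 1" --pt "-0.001 -0.0028 -0.0217 8 -0.25 0 1"

```text
t: 9.42
eef_pos: [0.526, 0.0188, 0.07]
tool_rot: [-0.001, 0.721, 0.693, -0.0]
contact_force: [0.2, -1.1, -0.4]
gripper_width: 0.235
```

```bash
python3 - <<'E'
from lev import *
for a in [(-.039,0,0),(-.039,.1,0),(-.039,.2,0),(-.039,.25,0),(-.039,.3,0)]:
    tcp,Rm=pose(*a); print(a,*inc(tcp,Rm))
r={c:bot.read_camera(c) for c in ["top","scene"]}
s=r["scene"]["color"][130:220,200:400,::-1].copy()
cv2.imwrite("pics/s6.png",cv2.resize(s,None,fx=4,fy=4,interpolation=cv2.INTER_CUBIC))
o=bot.get_obs();print(o["contact_force"],o["torque"],o["q"].round(2))
E
```

```text
(-0.039, 0, 0) [0.6 3.6 0.2] [-0.04 -0.04  0.25]
(-0.039, 0.1, 0) [  0.6   4.6 -12.3] [ 5.68 -0.26  0.24]
(-0.039, 0.2, 0) [  0.7   7.3 -24.4] [11.41 -0.48  0.24]
(-0.039, 0.25, 0) [  0.8   9.2 -30.3] [14.27 -0.59  0.24]
(-0.039, 0.3, 0) [  0.9  11.7 -36. ] [17.13 -0.69  0.24]
[-0.02009194 -0.94490962 -0.28951576] [-0.02631652 -0.04825175 -0.04940249] [-0.39  0.47  0.29  2.05 -0.21  0.65  0.01]
```

View pics/s6.png

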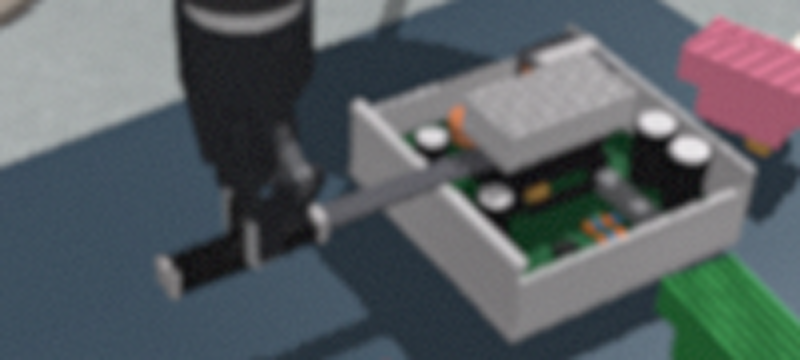

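Call:
step_arm --pt "0.0005 0.0036 -0.002 1 0 0.1 1" --pt "0.0006 0.004 -0.006 2.8 -0.1 0.2 1" --pt "0.0006 0.0046 -0.0123 5.7 -0.25 0.2 1" --pt "0.0006 0.0052 -0.0155 7.2 -0.3 0.2 1" --pt "0.0006 0.006 -0.0188 8.7 -0.35 0.2 1" --pt "0.0007 0.0067 -0.022 10.2 -0.4 0.2 1" --pt "0.0007 0.0073 -0.0244 11.4 -0.5 0.2 1" --pt "0.0007 0.0073 -0.0244 11.4 -0.5 0.2 1"

```text
t: 10.18
eef_pos: [0.5277, 0.0286, 0.0461]
tool_rot: [-0.069, 0.715, 0.692, 0.073]
contact_force: [0.1, 0.7, 0.3]
gripper_width: 0.232
```

```bash
python3 - <<'E'
from lev import *
for a in [(-.039,.1,0),(-.039,.2,0),(-.039,.25,0),(-.039,.3,0),(-.039,.34,0)]:
    tcp,Rm=pose(*a); print(a,*inc(tcp,Rm))
r={c:bot.read_camera(c) for c in ["top","scene"]}
s=r["scene"]["color"][130:220,200:400,::-1].copy()
cv2.imwrite("pics/s7.png",cv2.resize(s,None,fx=4,fy=4,interpolation=cv2.INTER_CUBIC))
o=bot.get_obs();print(o["contact_force"],o["torque"],o["q"].round(2))
E
```

```text
(-0.039, 0.1, 0) [-1.  -5.3 11.6] [-5.76  0.34 -0.15]
(-0.039, 0.2, 0) [-0.9 -2.6 -0.6] [-0.03  0.14 -0.14]
(-0.039, 0.25, 0) [-0.9 -0.6 -6.4] [ 2.83  0.05 -0.14]
(-0.039, 0.3, 0) [ -0.8   1.8 -12.1] [ 5.69 -0.05 -0.14]
(-0.039, 0.34, 0) [ -0.7   4.1 -16.5] [ 7.98 -0.13 -0.13]
[ 0.20328702 -1.92779308 -0.25693059] [-0.37204572 -0.10340208 -0.03853576] [-0.13  0.51  0.1   2.06 -0.44  0.61  0.29]
```

View pics/s7.png

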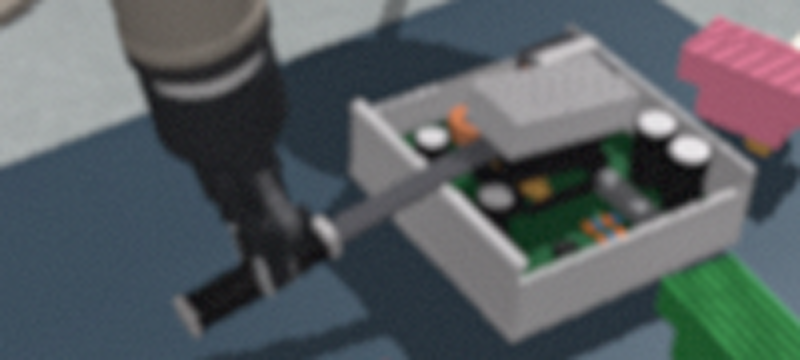

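Call:
step_arm --pt "-0.0008 -0.0015 -0.003 1.4 0 -0.1 1" --pt "-0.0008 -0.0006 -0.0064 2.8 0 -0.1 1" --pt "-0.0008 0.0006 -0.0093 4.3 0 -0.1 1" --pt "-0.0008 0.0018 -0.0121 5.7 0 -0.1 1" --pt "-0.0008 0.0018 -0.0121 5.7 0 -0.1 1"

```text
t: 10.7
eef_pos: [0.5261, 0.0299, 0.0332]
tool_rot: [-0.104, 0.711, 0.687, 0.106]
contact_force: [-0.6, 0.1, -1.4]
gripper_width: 0.234
```

```bash
python3 - <<'E'
from lev import *
for a in [(-.039,.1,0),(-.039,.2,0),(-.039,.25,0),(-.039,.3,0),(-.039,.34,0)]:
    tcp,Rm=pose(*a); print(a,*inc(tcp,Rm))
r={c:bot.read_camera(c) for c in ["top","scene"]}
s=r["scene"]["color"][130:220,200:400,::-1].copy()
# overlay predicted plate end corners for lip lifts
def mod(P,lift):
    # pivot at far sill: chassis (0.033,0,0.050)
    a=lift/.083; P=np.array(P)+[0,0,.036]-[.033,0,.05]
    M=np.array([[np.cos(a),0,np.sin(a)],[0,1,0],[-np.sin(a),0,np.cos(a)]])
    return P@M.T+[.033,0,.05]
for P in [(-.05,-.025,.040),(-.05,-.025,.067),(-.05,.025,.067),(.05,-.025,.067),(.05,.025,.067)]:
    print([proj(r["scene"],T(CH,mod(P,l)))[0].round(1).tolist() for l in (0,.01,.018)])
big=cv2.resize(s,None,fx=4,fy=4,interpolation=cv2.INTER_CUBIC)
cv2.imwrite("pics/s8.png",big)
for l,c in ((0,(0,0,255)),(.018,(0,255,0))):
  for P in [(-.05,-.025,.040),(-.05,-.025,.067),(-.05,.025,.067),(.05,-.025,.067),(.05,.025,.067)]:
    u=(proj(r["scene"],T(CH,mod(P,l)))[0]-[200,130]+.5)*4-.5
    cv2.circle(big,tuple(int(v) for v in u),3,c,1)
cv2.imwrite("pics/s8o.png",big[:,300:])
o=bot.get_obs();print(o["contact_force"],o["torque"],o["q"].round(2))
E
```

```text
(-0.039, 0.1, 0) [ 0.5 -6.5 24.5] [-11.37   0.25  -0.03]
(-0.039, 0.2, 0) [ 0.6 -3.8 12.3] [-5.64  0.05 -0.04]
(-0.039, 0.25, 0) [ 0.7 -1.9  6.4] [-2.78 -0.05 -0.04]
(-0.039, 0.3, 0) [0.8 0.6 0.7] [ 0.08 -0.15 -0.04]
(-0.039, 0.34, 0) [ 0.9  2.8 -3.6] [ 2.37 -0.23 -0.05]
[[326.3, 173.1], [327.8, 169.6], [329.3, 166.7]]
[[327.2, 164.5], [329.8, 160.5], [332.1, 157.4]]
[[315.6, 154.4], [318.1, 150.5], [320.3, 147.4]]
[[358.5, 152.4], [360.2, 152.4], [361.5, 152.7]]
[[346.4, 143.0], [348.2, 143.0], [349.5, 143.3]]
[ 0.15825984 -1.96120023 -1.12926454] [-0.44833336 -0.03790621  0.03288327] [ 0.    0.54  0.01  2.06 -0.55  0.61  0.43]
```

View pics/s8.png

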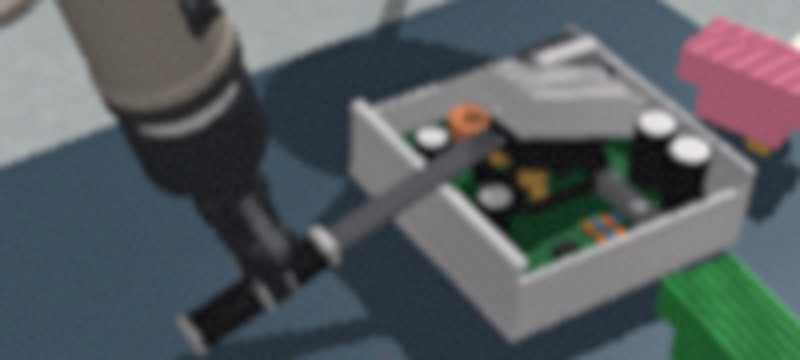

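View pics/s8o.png

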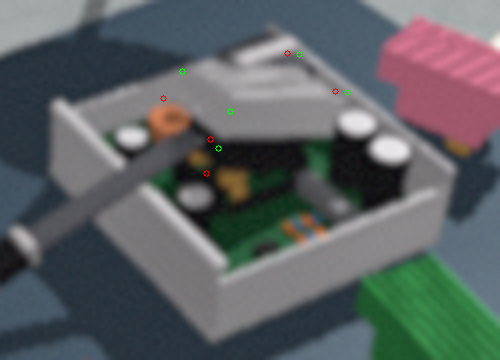

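Call:
step_arm --pt "0.0003 -0.002 0.0065 -2.8 0 0 1" --pt "0.0005 -0.0035 0.0125 -5.6 0.05 0 1" --pt "0.0005 -0.006 0.0245 -11.4 0.25 0 1" --pt "0.0006 -0.0072 0.037 -17.1 0.4 0 1" --pt "0.0004 -0.014 0.038 -17.1 0.4 0 1" --pt "0 -0.025 0.0385 -17.1 0.4 0 1" --pt "-0.0005 -0.04 0.0385 -17.1 0.4 0 1" --pt "-0.001 -0.055 0.0385 -17.1 0.4 0 1" --pt "-0.0018 -0.075 0.0385 -17.1 0.4 0 1" --pt "-0.0025 -0.09 0.0385 -17.1 0.4 0 1"

```text
t: 11.63
eef_pos: [0.5234, -0.0622, 0.0724]
tool_rot: [0.001, 0.72, 0.694, 0.0]
contact_force: [0.6, -0.2, -1.1]
gripper_width: 0.234
```

```bash
python3 - <<'E'
from lev import *
r={c:bot.read_camera(c) for c in ["top","scene"]}
s=r["scene"]["color"][130:220,270:400,::-1].copy()
cv2.imwrite("pics/s9.png",cv2.resize(s,None,fx=6,fy=6,interpolation=cv2.INTER_CUBIC))
a=r["top"]["color"][180:285,150:250,::-1]; 
cv2.imwrite("pics/t9.png",cv2.resize(a,None,fx=5.6,fy=5.6,interpolation=cv2.INTER_CUBIC))
o=bot.get_obs();print(o["eef_pos"],o["tool_rot"],o["contact_force"],o["torque"],o["q"].round(2))
E
```

```text
[ 0.52312326 -0.06404439  0.07250201] [1.12619812e-03 7.21246944e-01 6.92677109e-01 1.69972946e-05] [-0.72112028  0.2417856  -1.72562048] [-0.10809641  0.04433863  0.01547917] [-0.23  0.47  0.3   2.05 -0.22  0.65  0.16]
```

View pics/s9.png

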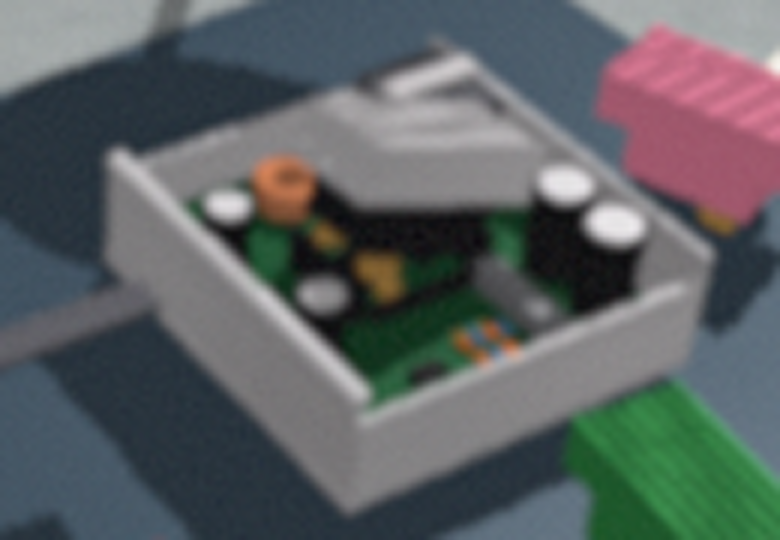

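View pics/t9.png

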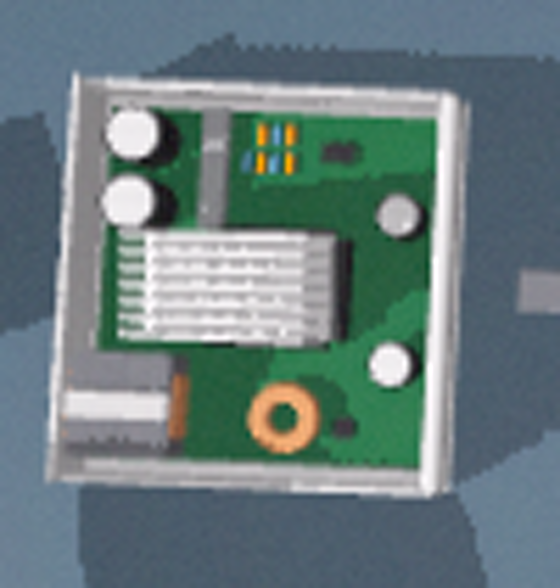

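Call:
step_arm --pt "0 -0.005 -0.01 0 0 0 1" --pt "0 -0.01 -0.025 0 0 0 1" --pt "0 -0.012 -0.04 0 0 0 1" --pt "0 -0.012 -0.052 0 0 0 1" --pt "0 -0.012 -0.06 0 0 0 1" --pt "0 -0.012 -0.064 0 0 0 1" --pt "0 -0.012 -0.0655 0 0 0 1" --pt "0 -0.012 -0.0655 0 0 0 1"

```text
t: 12.4
eef_pos: [0.5239, -0.0712, 0.0068]
tool_rot: [0.0, 0.719, 0.695, 0.001]
contact_force: [0.6, -0.3, -2.1]
gripper_width: 0.233
```

```bash
python3 - <<'E'
from lev import *
r={c:bot.read_camera(c) for c in ["scene","wrist"]}
s=r["scene"]["color"][150:250,190:340,::-1].copy()
cv2.imwrite("pics/s10.png",cv2.resize(s,None,fx=5,fy=5,interpolation=cv2.INTER_CUBIC))
o=bot.get_obs();print(o["eef_pos"],o["tool_rot"],o["contact_force"],o["torque"],o["q"].round(2))
E
```

```text
[ 0.52456521 -0.07138768  0.00729763] [0.00101313 0.718936   0.69507471 0.00107443] [-0.14241648  0.0250239  -0.51064691] [-0.0565752  -0.00934314 -0.01625902] [-0.17  0.58  0.24  2.07 -0.27  0.52  0.23]
```

View pics/s10.png

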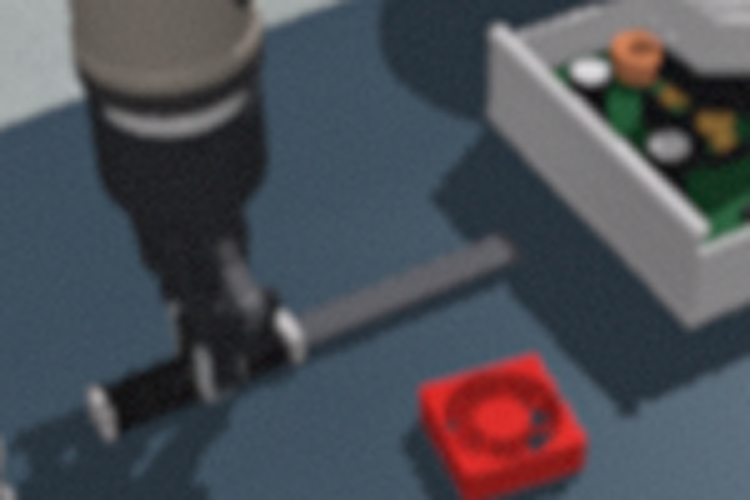

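Call:
step_arm --pt "0 0 -0.0015 0 0 0 1" --pt "0 0 -0.0015 0 0 0 0.3" --pt "0 0 -0.0015 0 0 0 0" --pt "0 0 0 0 0 0 -1" --pt "0 0 0 0 0 0 -1" --pt "0 0 0.0 0 0 0 -1" --pt "0 0 0.02 0 0 0 -1" --pt "0 0 0.055 0 0 0 -1" --pt "0 0 0.095 0 0 0 -1" --pt "0 0 0.135 0 0 0 -1"

```text
t: 13.33
eef_pos: [0.5232, -0.0717, 0.143]
tool_rot: [0.0, 0.719, 0.695, -0.0]
contact_force: [1.6, 0.3, -0.4]
gripper_width: 0.999
```

Call:
step_arm --pt "0.004 0.04 0.06 0 0 0 -1" --pt "0.006 0.08 0.08 0 0 0 -1" --pt "0.006 0.12 0.08 0 0 0 -1" --pt "0.006 0.16 0.08 0 0 0 -1" --pt "0.006 0.19 0.08 0 0 0 -1" --pt "0.006 0.21 0.08 0 0 0 -1" --pt "0.006 0.22 0.08 0 0 0 -1" --pt "0.006 0.22 0.08 0 0 0 -1"

```text
t: 14.0
eef_pos: [0.5294, 0.1524, 0.2217]
tool_rot: [0.0, 0.717, 0.697, 0.001]
contact_force: [-0.3, -0.6, -0.9]
gripper_width: 1.0
```

```bash
python3 - <<'E'
from lev import *
r={c:bot.read_camera(c) for c in ["scene","wrist","top"]}
for c in r: cv2.imwrite(f"pics/{c}11.png",r[c]["color"][:,:,::-1])
o=bot.get_obs();print(o["eef_pos"],o["tool_rot"],o["contact_force"],o["q"].round(2))
for c in r:
    for n in ["module_fins","module_lip"]:
        print(c,n,[(round(d["conf"],2),px(d["location"]).round(0)) for d in bot.place_of(n,c)[:3]])
E
```

```text
[0.52999638 0.14629264 0.22171916] [8.81807951e-04 7.19857327e-01 6.94121486e-01 1.16989289e-04] [-0.2709304   0.06881602 -0.45257878] [-0.61  0.28  0.27  1.88 -0.09  0.98 -0.33]
scene module_fins [(0.77, array([383., 212.])), (0.69, array([391., 145.])), (0.67, array([344., 151.]))]
scene module_lip [(0.76, array([326., 159.])), (0.71, array([404., 157.])), (0.58, array([396., 227.]))]
wrist module_fins [(0.86, array([279.,  80.])), (0.67, array([487., 107.]))]
wrist module_lip [(0.67, array([515., 111.])), (0.61, array([279., 145.]))]
top module_fins [(0.83, array([123., 223.])), (0.61, array([200., 159.]))]
top module_lip [(0.96, array([122., 210.])), (0.39, array([293., 234.]))]
```

View pics/wrist11.png

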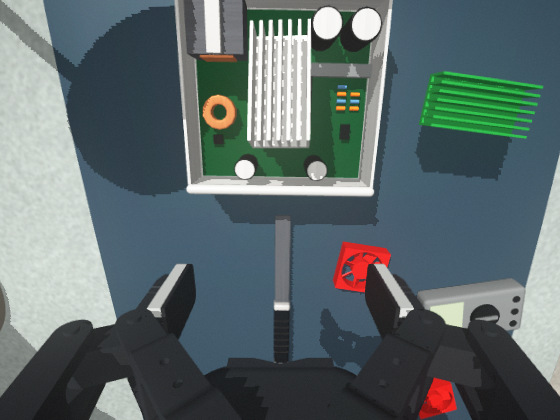

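View pics/scene11.png

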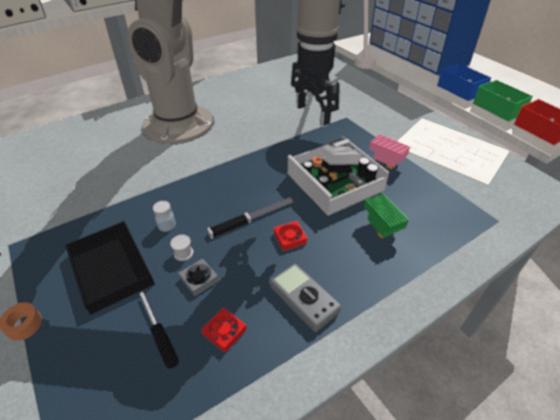

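```bash
python3 - <<'E'
import cv2
a=cv2.imread("pics/wrist11.png")[0:190,220:345]; cv2.imwrite("pics/wz.png",cv2.resize(a,None,fx=4,fy=4,interpolation=cv2.INTER_CUBIC)[:600])
E
```

```text
(no output)
```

View pics/wz.png

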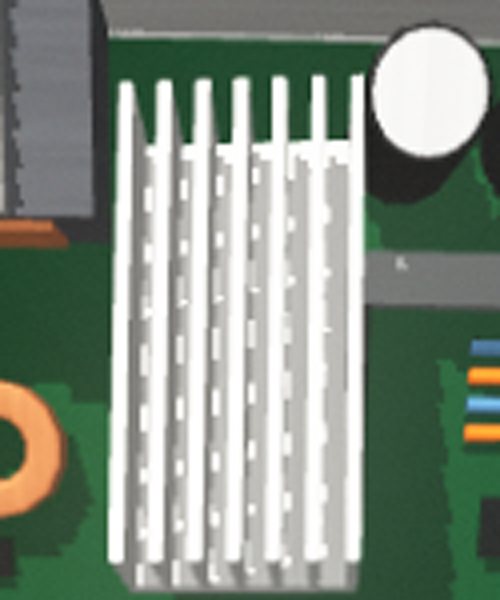

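```bash
cat > mfit.py <<'E'
from lev import *
w=lambda X,Y:np.array([220+(X+.5)/4-.5,(Y+.5)/4-.5])
def go(rw,pts):
    M=np.array([p for p,_ in pts])/1000;U=np.array([u for _,u in pts])
    def wp(q,P): # q: x,y,z of module origin, yaw,pitch
        Rm=R.from_euler("ZYX",[q[3],q[4],q[5]]).as_matrix(); return P@Rm.T+q[:3]
    f=lambda q:np.concatenate([(proj(rw,wp(q,M))-U).ravel()/1,[(q[4]-.22)/.02,(q[5])/.01]])
    s=least_squares(f,[.534,.236,.04,1.535,.22,0]);return s.x,f(s.x),wp
E
python3 - <<'E'
from mfit import *
rw=bot.read_camera("wrist")
pts=[((-50,25,67),w(110,562)),((-50,-25,67),w(361,560)),((50,25,67),w(119,82)),((50,-25,67),w(365,75)),((-50,25,40),w(131,591)),((-50,-25,40),w(357,591))]
q,e,wp=go(rw,pts);print(q.round(4),np.degrees(q[3:]),e.round(1))
print("fins",wp(q,np.array([[0,0,.067]])),"fins -10",wp(q,np.array([[0,0,.057]])))
print("lip",wp(q,np.array([[-.05,0,.040]])),"plate far",wp(q,np.array([[.05,0,.040]])))
s=bot.read_camera("scene")
im=s["color"][130:220,270:400,::-1].copy();im=cv2.resize(im,None,fx=6,fy=6,interpolation=cv2.INTER_CUBIC)
C=[[x,y,z] for x in(-.05,.05) for y in(-.025,.025) for z in(.04,.067)]
for u in proj(s,wp(q,np.array(C))):
    u=(u-[270,130]+.5)*6-.5; cv2.circle(im,tuple(int(v) for v in u),4,(0,0,255),1)
cv2.imwrite("pics/s12.png",im)
o=bot.get_obs();print(o["eef_pos"],o["tool_rot"])
E
```

```text
[ 0.5324  0.233   0.0364  1.5326  0.2699 -0.0077] [87.81356686 15.46253505 -0.44111063] [ 2.1  1.1  0.1  1.6 -0.2 -1.3 -0.6  0.3  0.1 -0.9 -1.7 -0.9  2.5 -0.8]
fins [[0.53258258 0.25089395 0.10099908]] fins -10 [[0.5325578  0.24822695 0.09136132]]
lip [[0.53067716 0.19553788 0.08830753]] plate far [[0.53435419 0.29184822 0.06164671]]
[0.53008486 0.14789328 0.22194901] [6.23733266e-04 7.19384113e-01 6.94611871e-01 6.76212452e-04]
```

View pics/s12.png

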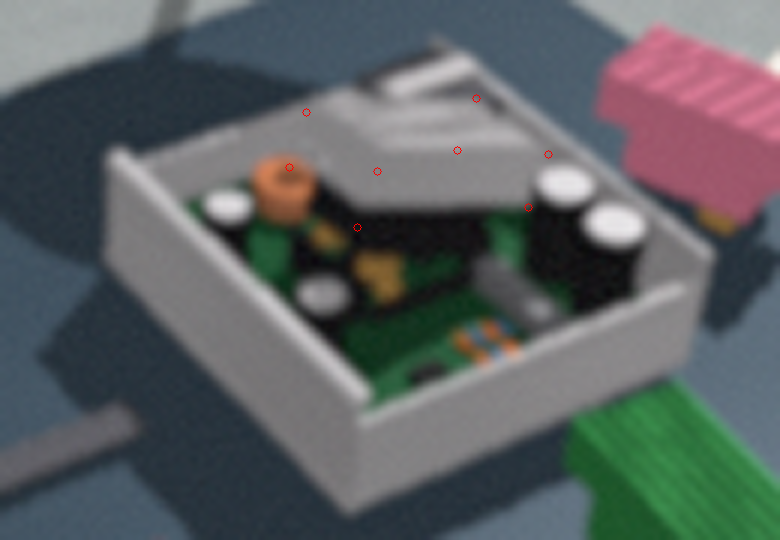

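```bash
python3 - <<'E'
from h import *
import pickle
rw=bot.read_camera("wrist");s=bot.read_camera("scene")
pickle.dump((rw,s),open("m.pkl","wb"))
a=rw["color"][0:190,220:345,::-1]; cv2.imwrite("pics/wz2.png",cv2.resize(a,None,fx=4,fy=4,interpolation=cv2.INTER_CUBIC)[:600])
print(bot.get_obs()["eef_pos"],bot.get_obs()["t"],rw["extrinsics"][:3,3])
E
```

```text
[0.53002487 0.1482668  0.22192933] 14.65 [0.53180054 0.22743312 0.36446024]
```

View pics/wz2.png

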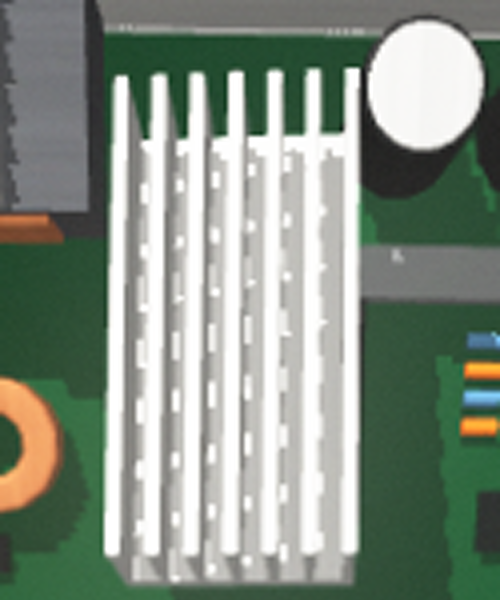

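```bash
python3 - <<'E'
from mfit import *
import pickle
rw,s=pickle.load(open("m.pkl","rb"))
sc=lambda X,Y:np.array([270+(X+.5)/6-.5,130+(Y+.5)/6-.5])
pts=[((-50,25,67),w(106,553),0),((-50,-25,67),w(356,552),0),((50,25,67),w(115,76),0),((50,-25,67),w(359,69),0),((-50,25,40),w(128,584),0),((-50,-25,40),w(353,583),0)]
sp=[((-50,-25,40),sc(360,208),1),((-50,-25,67),sc(380,143),1)]
def wp(q,P):
    Rm=R.from_euler("ZYX",[q[3],q[4],q[5]]).as_matrix(); return np.atleast_2d(P)@Rm.T+q[:3]
for P in (pts,pts+sp):
    cam=[rw,s]
    f=lambda q:np.concatenate([(proj(cam[c],wp(q,np.array(p)/1000))[0]-u) for p,u,c in P]+[[q[5]/.02]])
    r=least_squares(f,[.534,.236,.04,1.535,.22,0]);q=r.x
    print(q.round(4),np.degrees(q[3:]).round(1),f(q).round(1))
    print("fins",wp(q,[0,0,.067]).round(4),"lip",wp(q,[-.05,0,.040]).round(4),"far",wp(q,[.05,0,.040]).round(4))
E
```

```text
[ 0.5322  0.2311  0.0402  1.5317  0.3447 -0.0245] [87.8 19.7 -1.4] [ 0.9 -0.1  0.8 -0.  -0.2 -0.6 -0.3  0.4 -0.6  0.1 -0.8  0.2 -1.2]
fins [[0.5315 0.2537 0.1033]] lip [[0.5299 0.1976 0.0948]] far [[0.5336 0.2916 0.061 ]]
[ 0.5323  0.2302  0.0422  1.53    0.358  -0.0281] [87.7 20.5 -1.6] [ 0.4 -0.2  0.9 -0.1 -0.2 -0.6 -0.2  0.3 -0.9  0.4 -0.6  0.6  0.4 -0.1
  0.9  1.2 -1.4]
fins [[0.5314 0.2538 0.1049]] lip [[0.5299 0.1975 0.0972]] far [[0.5337 0.2911 0.0621]]
```

```bash
python3 - <<'E'
from mfit import *
import pickle
rw,s=pickle.load(open("m.pkl","rb"))
sc=lambda X,Y:np.array([270+(X+.5)/6-.5,130+(Y+.5)/6-.5])
pts=[((-50,25,67),w(106,553),0),((-50,-25,67),w(356,552),0),((50,25,67),w(115,76),0),((50,-25,67),w(359,69),0),((-50,25,40),w(128,584),0),((-50,-25,40),w(353,583),0)]
sp=[((-50,-25,40),sc(360,208),1),((-50,-25,67),sc(380,143),1)]
def wp(q,P):
    Rm=R.from_euler("ZYX",[q[3],q[4],q[5]]).as_matrix(); return np.atleast_2d(P)@Rm.T+q[:3]
cam=[rw,s];P=pts+sp
for pit in (.18,.22,.26,.3,.35):
    f=lambda q:np.concatenate([(proj(cam[c],wp(q,np.array(p)/1000))[0]-u) for p,u,c in P]+[[q[5]/.01,(q[4]-pit)/.002]])
    q=least_squares(f,[.534,.236,.04,1.535,.22,0]).x
    print(pit,q.round(4),(f(q)**2).sum().round(1),f(q).round(1))
    print("fins",wp(q,[0,0,.067]).round(4),"lip",wp(q,[-.05,0,.040]).round(4),"sill",wp(q,[.033,0,.014]).round(4))
# check chassis in wrist: can tops and rail ends predicted
im=rw["color"][:,:,::-1].copy()
for p in [(-66,36,70),(-66,-36,70),(-88,95,71),(-88,-95,71)]:
    u=proj(rw,T(CH,np.array(p)/1000))[0];print(p,u.round(1)); cv2.circle(im,tuple(int(v) for v in u),3,(0,0,255),1)
cv2.imwrite("pics/w13.png",im)
E
```

```text
0.18 [ 0.5318  0.2396  0.0372  1.5322  0.1819 -0.0146] 110.8 [ 1.9  3.9 -0.4  4.2 -1.3 -3.9  0.4 -2.4 -0.1 -1.4 -2.  -1.  -0.   3.6
 -0.9  5.2 -1.5  1. ]
fins [[0.5313 0.2518 0.1031]] lip [[0.5296 0.1978 0.0856]] sill [[0.5329 0.2746 0.045 ]]
0.22 [ 0.5317  0.2376  0.038   1.5325  0.2217 -0.0138] 74.8 [ 1.7  3.1 -0.1  3.4 -1.1 -3.4  0.2 -1.9 -0.3 -0.9 -1.8 -0.6  0.   2.9
 -0.5  4.4 -1.4  0.8]
fins [[0.5313 0.2523 0.1033]] lip [[0.5296 0.1976 0.088 ]] sill [[0.5329 0.2728 0.0444]]
0.26 [ 0.5316  0.2355  0.0389  1.5328  0.2613 -0.0128] 44.9 [ 1.4  2.2  0.2  2.4 -0.9 -2.8  0.1 -1.3 -0.5 -0.5 -1.5 -0.2  0.1  2.1
 -0.1  3.6 -1.3  0.7]
fins [[0.5314 0.2528 0.1036]] lip [[0.5296 0.1975 0.0905]] sill [[0.5328 0.2709 0.0439]]
0.3 [ 0.5315  0.2333  0.0402  1.5332  0.3009 -0.0116] 23.1 [ 1.1  1.2  0.6  1.4 -0.7 -2.1 -0.1 -0.7 -0.7 -0.1 -1.2  0.2  0.2  1.3
  0.3  2.7 -1.2  0.4]
fins [[0.5314 0.2532 0.1041]] lip [[0.5297 0.1975 0.0932]] sill [[0.5327 0.269  0.0437]]
0.35 [ 0.5313  0.2307  0.042   1.5336  0.3502 -0.01  ] 10.0 [ 0.8 -0.   1.1  0.2 -0.4 -1.1 -0.2  0.3 -1.1  0.4 -0.9  0.6  0.3  0.2
  0.8  1.5 -1.   0.1]
fins [[0.5315 0.2537 0.1049]] lip [[0.5297 0.1975 0.0967]] sill [[0.5325 0.2665 0.0438]]
(-66, 36, 70) [246.  170.6]
(-66, -36, 70) [318.1 170.6]
(-88, 95, 71) [188.9 192.2]
(-88, -95, 71) [375.  192.2]
```

View pics/w13.png

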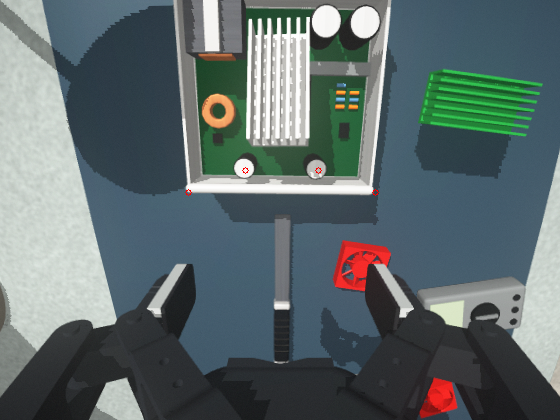

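Call:
step_arm --pt "0.0005 0.03 -0.01 -4 0.1 0 -1" --pt "0.001 0.06 -0.025 -8 0.3 0 -1" --pt "0.0015 0.09 -0.045 -12 0.4 0 -1" --pt "0.002 0.11 -0.065 -15 0.5 0 -1" --pt "0.002 0.119 -0.0775 -17.2 0.6 0 -1" --pt "0.002 0.119 -0.0775 -17.2 0.6 0 -1" --pt "0.002 0.119 -0.0775 -17.2 0.6 0 -1"

```text
t: 15.23
eef_pos: [0.5313, 0.2683, 0.1433]
tool_rot: [0.105, 0.71, 0.688, -0.108]
contact_force: [-0.2, -0.8, -0.8]
gripper_width: 1.003
```

```bash
python3 - <<'E'
from h import *
r={c:bot.read_camera(c) for c in ["scene","wrist"]}
s=r["scene"]["color"][80:220,250:400,::-1]
cv2.imwrite("pics/s14.png",cv2.resize(s,None,fx=4,fy=4,interpolation=cv2.INTER_CUBIC))
cv2.imwrite("pics/w14.png",r["wrist"]["color"][:,:,::-1])
o=bot.get_obs();print(o["eef_pos"],o["tool_rot"],R.from_quat(np.roll(o["tool_rot"],-1)).as_matrix().round(3).tolist(),o["contact_force"],o["q"].round(2))
E
```

```text
[0.53286177 0.26573548 0.14529299] [ 0.10473374  0.7117328   0.68635761 -0.10667941] [[0.035, 0.999, -0.008], [0.955, -0.036, -0.296], [-0.296, 0.003, -0.955]] [ 0.36103734 -0.44453336  1.12734461] [-0.89  0.55  0.28  1.73  0.1   1.07 -0.73]
```

View pics/s14.png

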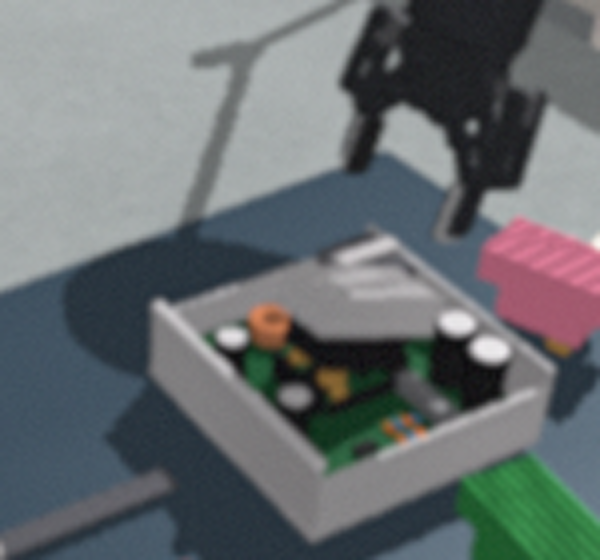

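View pics/w14.png

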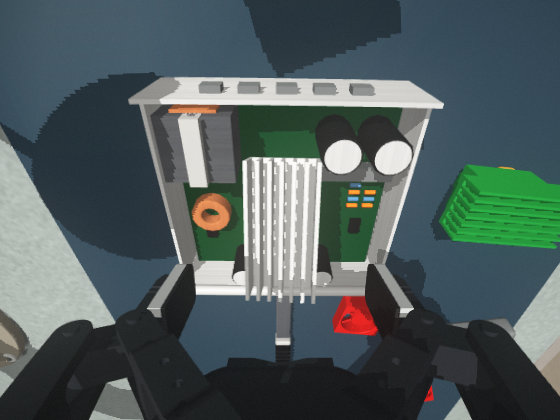

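Call:
step_arm --pt "0 -0.004 -0.015 0 0 0 -1" --pt "-0.0003 -0.008 -0.03 0 0 0 -1" --pt "-0.0006 -0.012 -0.043 0 0 0 -1" --pt "-0.001 -0.016 -0.055 0 0 0 -1" --pt "-0.001 -0.0185 -0.063 0 0 0 -1" --pt "-0.001 -0.0197 -0.0675 0 0 0 -1" --pt "-0.001 -0.0197 -0.0675 0 0 0 -1"

```text
t: 15.92
eef_pos: [0.5313, 0.2462, 0.0771]
tool_rot: [0.104, 0.712, 0.686, -0.107]
contact_force: [-0.6, 0.3, -0.3]
gripper_width: 1.001
```

```bash
python3 - <<'E'
from h import *
r={c:bot.read_camera(c) for c in ["scene","wrist"]}
s=r["scene"]["color"][80:220,250:400,::-1]
cv2.imwrite("pics/s15.png",cv2.resize(s,None,fx=4,fy=4,interpolation=cv2.INTER_CUBIC))
cv2.imwrite("pics/w15.png",r["wrist"]["color"][:,:,::-1])
o=bot.get_obs();print(o["eef_pos"],o["contact_force"],o["q"].round(2))
E
```

```text
[0.53163799 0.24762876 0.07778096] [ 0.47442172  0.78893587 -0.13155852] [-0.87  0.62  0.27  1.79  0.1   0.93 -0.73]
```

View pics/s15.png

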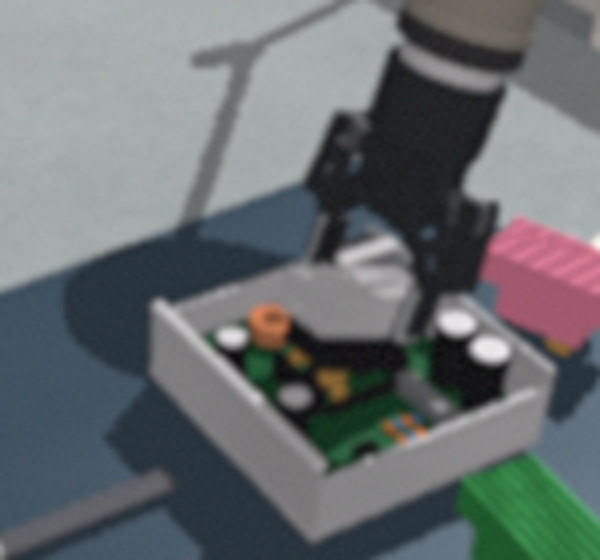

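View pics/w15.png

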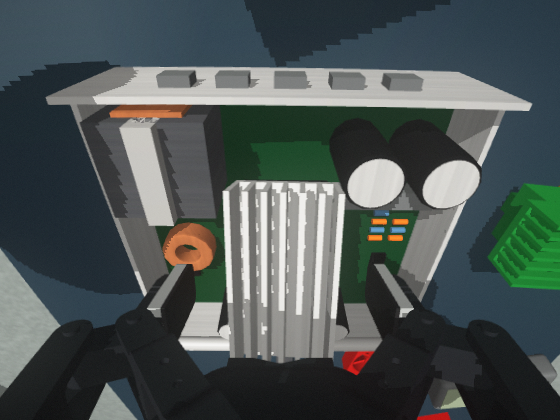

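Call:
step_arm --pt "0 0 0 0 0 0 1" --pt "0 0 0 0 0 0 1" --pt "0 0 0 0 0 0 1" --pt "0 0 0 0 0 0 1" --pt "0 0 0 0 0 0 1" --pt "0 0 0 0 0 0 1" --pt "0 0 0.002 0 0 0 1" --pt "0 0 0.005 0 0 0 1" --force 80

```text
t: 16.68
eef_pos: [0.5302, 0.2477, 0.0814]
tool_rot: [0.104, 0.711, 0.687, -0.108]
contact_force: [0.5, -0.5, -4.0]
gripper_width: 0.577
```

Call:
step_arm --pt "0 0 0.006 0 0 0 1" --pt "0 0 0.015 0 0 0 1" --pt "0 0 0.026 0 0 0 1" --pt "0 0 0.04 0 0 0 1" --pt "0 0 0.056 0 0 0 1" --pt "0 0 0.072 0 0 0 1" --pt "0 0 0.085 0 0 0 1" --pt "0 0 0.09 0 0 0 1" --pt "0 0 0.09 0 0 0 1"

```text
t: 17.43
eef_pos: [0.5317, 0.2482, 0.1736]
tool_rot: [0.105, 0.711, 0.687, -0.106]
contact_force: [-0.1, 0.1, -3.6]
gripper_width: 0.577
```

```bash
python3 - <<'E'
from h import *
r={c:bot.read_camera(c) for c in ["scene","wrist"]}
s=r["scene"]["color"][60:210,250:400,::-1]
cv2.imwrite("pics/s16.png",cv2.resize(s,None,fx=4,fy=4,interpolation=cv2.INTER_CUBIC))
cv2.imwrite("pics/w16.png",r["wrist"]["color"][:,:,::-1])
o=bot.get_obs();print(o["eef_pos"],o["contact_force"],o["torque"],o["q"].round(2))
E
```

```text
[0.53064805 0.24766169 0.17161077] [-0.18526081 -0.71498484 -3.84296753] [ 0.53440336  0.00633747 -0.02214338] [-0.88  0.5   0.29  1.74  0.11  1.11 -0.71]
```

View pics/s16.png

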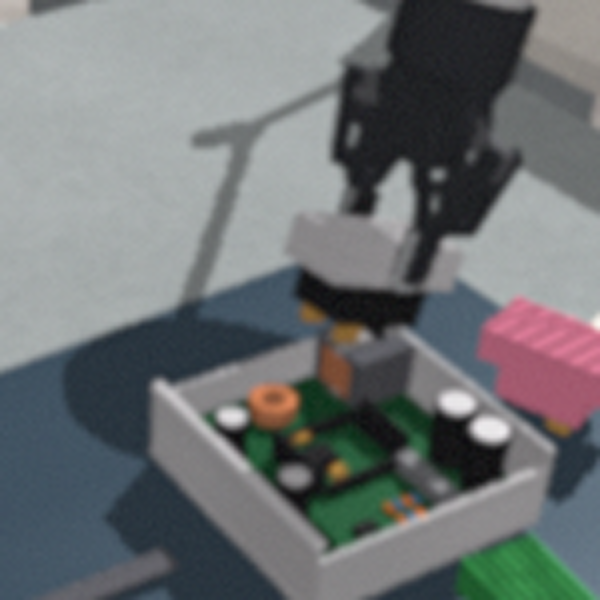

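View pics/w16.png

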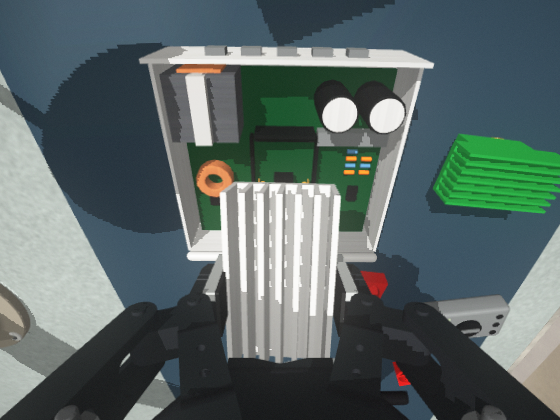

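```bash
python3 - <<'E'
import cv2
a=cv2.imread("pics/top0.png")[190:290,335:455]; cv2.imwrite("pics/tt.png",cv2.resize(a,None,fx=6,fy=6,interpolation=cv2.INTER_CUBIC))
a=cv2.imread("pics/scene11.png")[200:350,50:250]; cv2.imwrite("pics/st.png",cv2.resize(a,None,fx=4,fy=4,interpolation=cv2.INTER_CUBIC))
E
```

```text
(no output)
```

View pics/tt.png

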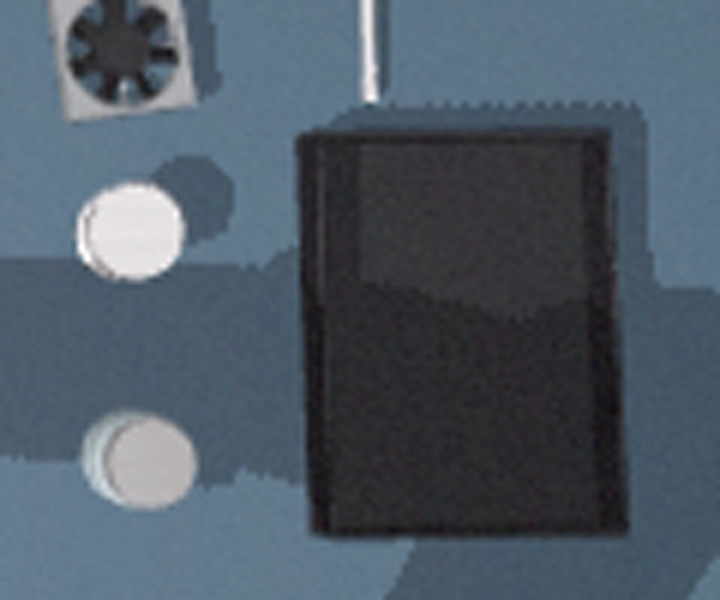

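View pics/st.png

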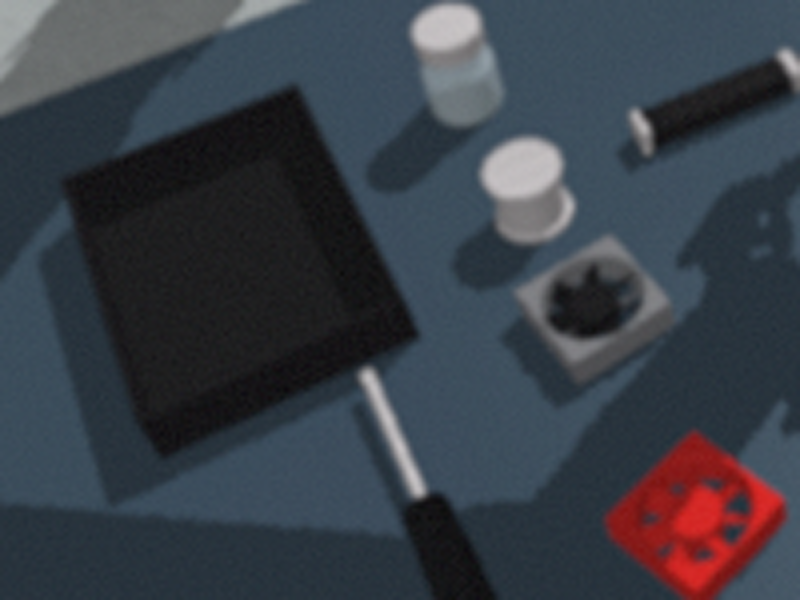

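```bash
python3 - <<'E'
from fit import *
t=bot.read_camera("top");s=bot.read_camera("scene")
ct=lambda X,Y:(335+(X+.5)/6-.5,190+(Y+.5)/6-.5)
cs=lambda X,Y:(50+(X+.5)/4-.5,200+(Y+.5)/4-.5)
m=lambda *a:np.array(a)/1000
obs=[(t,m(95,70,35),ct(297,134)),(t,m(95,-70,35),ct(610,130)),(t,m(-95,-70,35),ct(628,537)),(t,m(-95,70,35),ct(312,536)),
(s,m(-95,70,35),cs(297,86)),(s,m(-95,-70,35),cs(63,182)),(s,m(95,70,35),cs(416,333))]
p,e=fit(obs,[.493,-.36,0]);print("tray",p,np.degrees(p[2]));print(e.round(1).tolist())
obs=[(t,m(-30,30,20),ct(66,122)),(t,m(-30,-30,20),ct(197,103)),
(s,m(-30,30,20),cs(612,235)),(s,m(-30,-30,20),cs(515,292)),(s,m(30,-30,20),cs(578,361)),(s,m(30,30,20),cs(677,306))]
p,e=fit(obs,[.625,-.206,.1]);print("fan",p,np.degrees(p[2]));print(e.round(1).tolist())
E
```

```text
tray [ 0.49385737 -0.36185126 -0.01469077] -0.8417190300963838
[[3.1, -2.5], [0.4, -1.5], [-0.5, -1.2], [1.9, -1.2], [2.0, -0.0], [0.5, -0.4], [-1.7, -6.5]]
fan [ 0.62535398 -0.20597645  0.12999334] 7.4480698990190985
[[0.6, -0.4], [-0.5, -0.1], [0.2, -0.1], [0.7, -0.1], [-0.3, 0.7], [-0.8, -1.0]]
```

```bash
python3 - <<'E'
from fit import *
t=bot.read_camera("top");s=bot.read_camera("scene")
ct=lambda X,Y:(335+(X+.5)/6-.5,190+(Y+.5)/6-.5)
cs=lambda X,Y:(50+(X+.5)/4-.5,200+(Y+.5)/4-.5)
m=lambda *a:np.array(a)/1000
obs=[(t,m(95,70,35),ct(297,134)),(t,m(95,-70,35),ct(610,130)),(t,m(-95,-70,35),ct(628,537)),(t,m(-95,70,35),ct(312,536)),
(s,m(-95,70,35),cs(297,86)),(s,m(-95,-70,35),cs(63,182)),(s,m(95,70,0),cs(418,338)),(s,m(95,-70,0),cs(163,458))]
p,e=fit(obs,[.493,-.36,0]);print("tray",p,np.degrees(p[2]));print(e.round(1).tolist())
for im,r,n in ((cv2.imread("pics/top0.png"),t,"a"),(cv2.imread("pics/scene11.png"),s,"b")):
    big=cv2.resize(im,None,fx=4,fy=4,interpolation=cv2.INTER_CUBIC)
    for z in (0,35):
        c=proj(r,T(p,[m(95,70,z),m(95,-70,z),m(-95,-70,z),m(-95,70,z)]));cv2.polylines(big,[((c+.5)*4-.5).astype(int)],True,(0,255,255) if z else (0,0,255),1)
    cc=proj(r,T(p,[m(0,0,0)]))[0]*4; x,y=int(cc[0]),int(cc[1])
    cv2.imwrite(f"pics/tf{n}.png",big[max(0,y-300):y+300,max(0,x-400):x+400])
E
```

```text
tray [ 0.48956241 -0.36142327 -0.00092638] -0.05307763688887501
[[2.5, -0.7], [-0.2, -0.4], [-0.2, 0.0], [2.3, 0.7], [1.0, -1.2], [-0.2, -1.2], [1.6, -0.1], [0.4, 0.5]]
```

View pics/tfa.png

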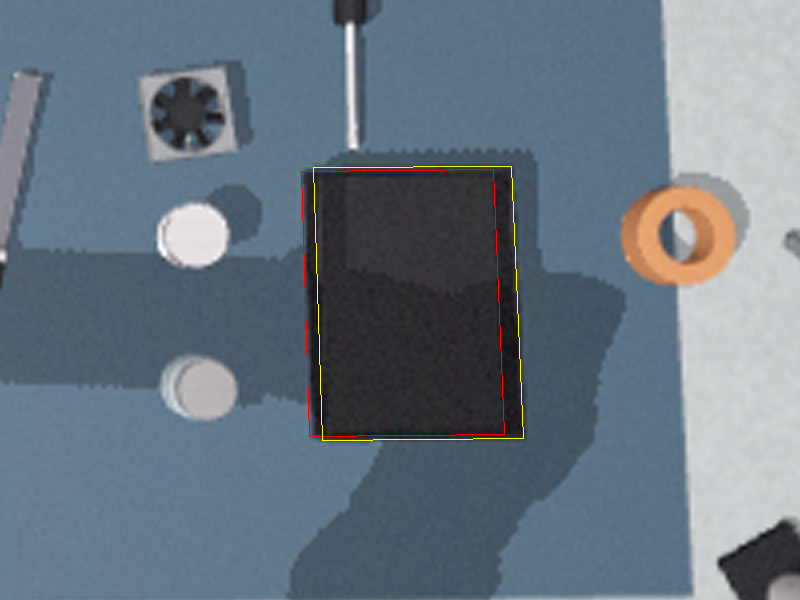

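View pics/tfb.png

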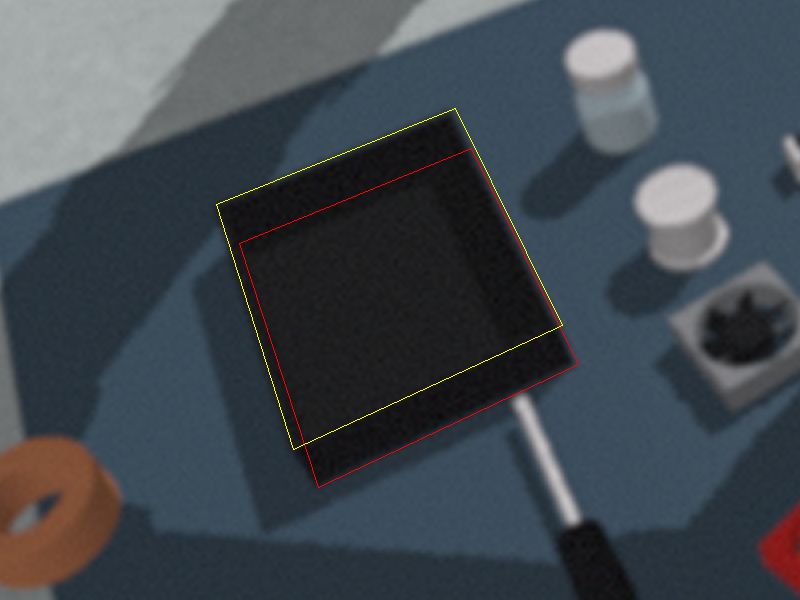

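Call:
step_arm --pt "0 0 0.01 0 0 0 1" --pt "-0.001 -0.005 0.025 2 0 0 1" --pt "-0.004 -0.018 0.035 4 0 0.2 1" --pt "-0.008 -0.04 0.04 6 -0.2 0.5 1" --pt "-0.012 -0.07 0.04 8 -0.3 0.8 1" --pt "-0.016 -0.103 0.04 10 -0.4 1.1 1" --pt "-0.02 -0.136 0.04 12 -0.4 1.4 1" --pt "-0.024 -0.17 0.04 14 -0.5 1.7 1" --pt "-0.028 -0.204 0.04 16 -0.6 2 1" --pt "-0.032 -0.238 0.04 17.2 -0.6 2 1"

```text
t: 18.57
eef_pos: [0.4983, 0.0073, 0.2127]
tool_rot: [0.002, 0.707, 0.707, 0.003]
contact_force: [0.4, -0.6, -2.2]
gripper_width: 0.581
```

Call:
step_arm --pt "-0.004 -0.034 0 0 0 0 1" --pt "-0.008 -0.068 0 0 0 0 1" --pt "-0.013 -0.102 0 0 0 0 1" --pt "-0.018 -0.136 0 0 0 0 1" --pt "-0.023 -0.17 0 0 0 0 1" --pt "-0.028 -0.204 0 0 0 0 1" --pt "-0.033 -0.236 0 0 0 0 1" --pt "-0.038 -0.265 0 0 0 0 1" --pt "-0.042 -0.285 0 0 0 0 1" --pt "-0.044 -0.3 0 0 0 0 1"

```text
t: 19.4
eef_pos: [0.4535, -0.2931, 0.2125]
tool_rot: [0.003, 0.708, 0.706, 0.002]
contact_force: [-0.2, 0.5, -3.9]
gripper_width: 0.577
```

```bash
python3 - <<'E'
from h import *
o=bot.get_obs();print(o["t"],o["eef_pos"],o["tool_rot"],o["contact_force"],o["torque"],o["q"].round(2),o["gripper_width"])
E
```

```text
19.4 [ 0.45351339 -0.29313982  0.21252776] [0.00257114 0.70803215 0.70617268 0.00200078] [-0.16803663  0.5161789  -3.92237245] [ 0.02332131 -0.04216457  0.02503085] [ 0.04  0.29  0.51  1.93 -0.18  0.96  0.63] 0.5768694335398059
```

Call:
step_arm --pt "0 -0.02 0 0 0 0 1" --pt "-0.0005 -0.042 -0.005 0 0 0 1" --pt "-0.001 -0.058 -0.015 0 0 0 1" --pt "-0.0015 -0.066 -0.03 0 0 0 1" --pt "-0.0015 -0.068 -0.05 0 0 0 1" --pt "-0.0015 -0.068 -0.065 0 0 0 1" --pt "-0.0015 -0.068 -0.07 0 0 0 1" --pt "-0.0015 -0.068 -0.07 0 0 0 1"

```text
t: 20.07
eef_pos: [0.4527, -0.3576, 0.1409]
tool_rot: [0.001, 0.707, 0.707, 0.002]
contact_force: [-0.0, 0.3, -3.5]
gripper_width: 0.582
```

```bash
python3 - <<'E'
from h import *
r={c:bot.read_camera(c) for c in ["scene","wrist","top"]}
o=bot.get_obs();print(o["t"],o["eef_pos"],o["tool_rot"],o["contact_force"],o["torque"],o["q"].round(2),o["gripper_width"])
s=r["scene"]["color"][150:350,40:240,::-1]
cv2.imwrite("pics/s17.png",cv2.resize(s,None,fx=3,fy=3,interpolation=cv2.INTER_CUBIC))
cv2.imwrite("pics/w17.png",r["wrist"]["color"][:,:,::-1])
E
```

```text
20.2167 [ 0.4541215  -0.35859832  0.14308666] [0.00321052 0.70688723 0.70731381 0.00270309] [ 0.16664006 -0.74107959 -2.48590911] [0.00947242 0.0069046  0.01798347] [ 0.19  0.45  0.48  1.9  -0.28  0.85  0.82] 0.5774266664673924
```

View pics/s17.png

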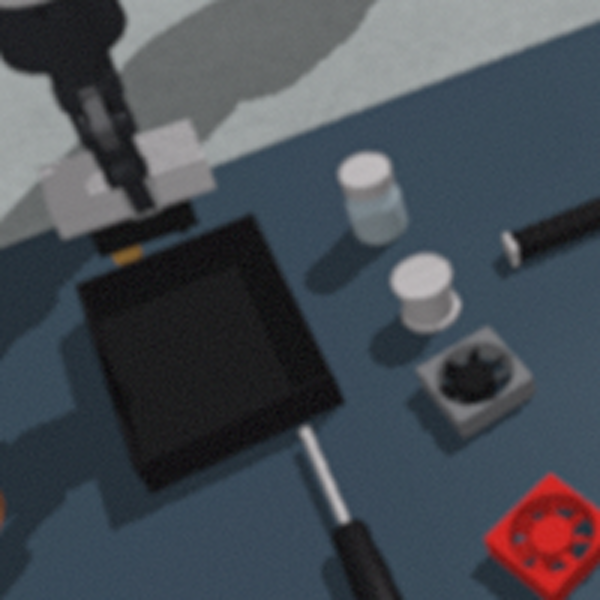

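View pics/w17.png

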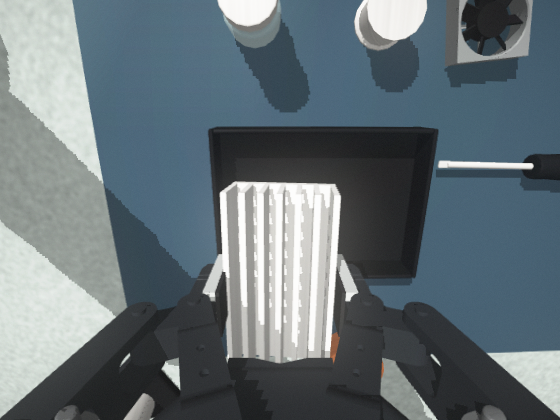

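```bash
python3 - <<'E'
from h import *
from scipy.optimize import least_squares
r={c:bot.read_camera(c) for c in ["scene","wrist"]}
o=bot.get_obs();Rt=R.from_quat(np.roll(o["tool_rot"],-1)).as_matrix();p=o["eef_pos"]
s=r["scene"]["color"][150:250,40:140,::-1]
cv2.imwrite("pics/s18.png",cv2.resize(s,None,fx=6,fy=6,interpolation=cv2.INTER_CUBIC))
s=r["wrist"]["color"][160:270,200:360,::-1]
cv2.imwrite("pics/w18.png",cv2.resize(s,None,fx=5,fy=5,interpolation=cv2.INTER_CUBIC))
import pickle;pickle.dump((r,o),open("m2.pkl","wb"))
print(p,o["t"])
E
```

```text
[ 0.45417342 -0.35856301  0.14311779] 20.3167
```

View pics/s18.png

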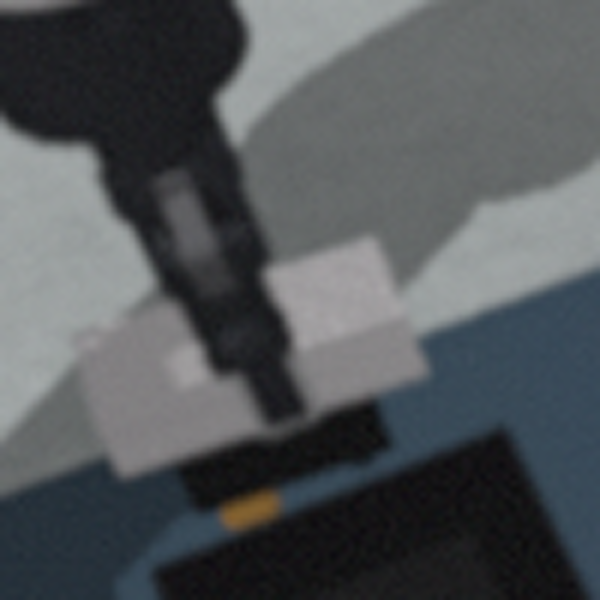

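View pics/w18.png

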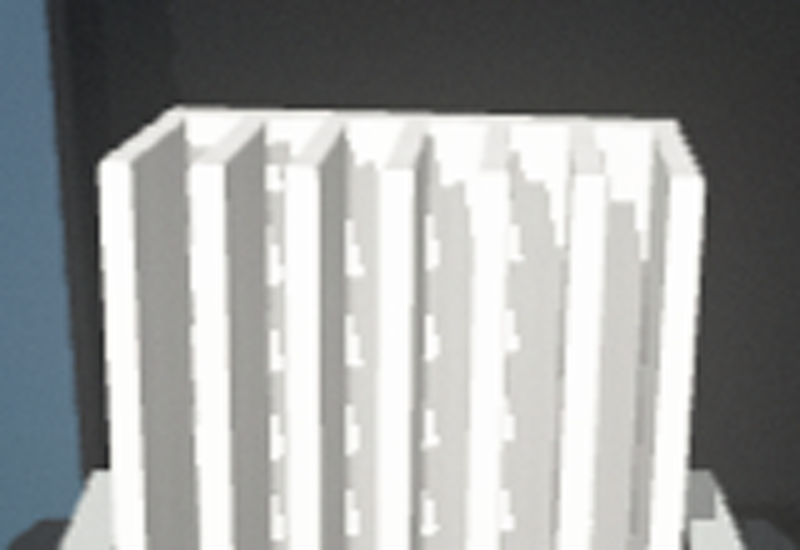

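```bash
python3 - <<'E'
from h import *
from scipy.optimize import least_squares
import pickle
r,o=pickle.load(open("m2.pkl","rb"));Rt=R.from_quat(np.roll(o["tool_rot"],-1)).as_matrix();p=o["eef_pos"]
S=lambda X,Y:np.array([40+(X+.5)/6-.5,150+(Y+.5)/6-.5]);W=lambda X,Y:np.array([200+(X+.5)/5-.5,160+(Y+.5)/5-.5])
A=[("scene",(-50,-25,40),S(123,478)),("scene",(50,-25,40),S(428,376)),("scene",(50,-25,67),S(403,315)),("scene",(50,25,67),S(375,235)),
("wrist",(50,25,67),W(100,163)),("wrist",(50,-25,67),W(706,185)),("wrist",(50,25,40),W(180,107)),("wrist",(50,-25,40),W(680,121))]
def wp(q,P):
    # module in tool: x along tool x, y -> -tool y, z -> -tool z ; q = offx, offz(module z at TCP), pitch, offy,yaw
    Rm=np.diag([1,-1,-1.])@R.from_euler("ZYX",[q[4],q[2],q[5]]).as_matrix()
    t=np.array([q[0],q[3],q[1]])
    return p+Rt@(Rm@np.array(P)/1000+t)
f=lambda q:np.concatenate([proj(r[c],wp(q,P))[0]-u for c,P,u in A]+[[q[3]/.002,q[4]/.03,q[5]/.02]])
q=least_squares(f,[0,.036,0,0,0,0]).x
print(q.round(4),f(q).round(1))
for P in [(0,0,0),(-18,0,0),(21,0,0),(-50,0,40),(50,0,40)]: print(P,wp(q,P).round(4))
E
```

```text
[-0.0065  0.0399  0.0476  0.0018 -0.0236 -0.0545] [ 0.1  0.2  0.5 -0.   1.  -0.3  0.3  0.4  1.   0.2  1.3  0.  -1.7 -0.1
 -1.4  0.4  0.9 -0.8 -2.7]
(0, 0, 0) [ 0.4563 -0.3651  0.1032]
(-18, 0, 0) [ 0.4559 -0.3831  0.1041]
(21, 0, 0) [ 0.4568 -0.3442  0.1022]
(-50, 0, 40) [ 0.4526 -0.4131  0.1455]
(50, 0, 40) [ 0.455  -0.3132  0.1407]
```

Call:
step_arm --pt "-0.001 0.001 -0.01 0.8 0 0 1" --pt "-0.002 0.002 -0.025 1.6 0 0 1" --pt "-0.003 0.002 -0.042 2.5 0 0 1" --pt "-0.003 0.002 -0.058 2.5 0 0 1" --pt "-0.003 0.002 -0.072 2.5 0 0 1" --pt "-0.003 0.002 -0.083 2.5 0 0 1" --pt "-0.003 0.002 -0.09 2.5 0 0 1" --pt "-0.003 0.002 -0.093 2.5 0 0 1" --pt "-0.003 0.002 -0.093 2.5 0 0 1"

```text
t: 21.07
eef_pos: [0.4501, -0.3561, 0.0481]
tool_rot: [-0.014, 0.707, 0.707, 0.018]
contact_force: [-0.1, -0.5, -3.0]
gripper_width: 0.574
```

```bash
python3 - <<'E'
from h import *
r={c:bot.read_camera(c) for c in ["scene"]}
o=bot.get_obs();print(o["t"],o["eef_pos"],o["tool_rot"],o["contact_force"],o["torque"],o["q"].round(2),o["gripper_width"])
s=r["scene"]["color"][180:300,40:160,::-1]
cv2.imwrite("pics/s19.png",cv2.resize(s,None,fx=5,fy=5,interpolation=cv2.INTER_CUBIC))
E
```

```text
21.1167 [ 0.45053058 -0.35636897  0.04883815] [-0.01301491  0.70691424  0.70695244  0.01791947] [-0.1630528  -0.29415385 -3.15868278] [-0.06928749  0.02543939 -0.01547373] [ 0.29  0.59  0.39  1.94 -0.4   0.71  0.93] 0.5779964856972094
```

View pics/s19.png

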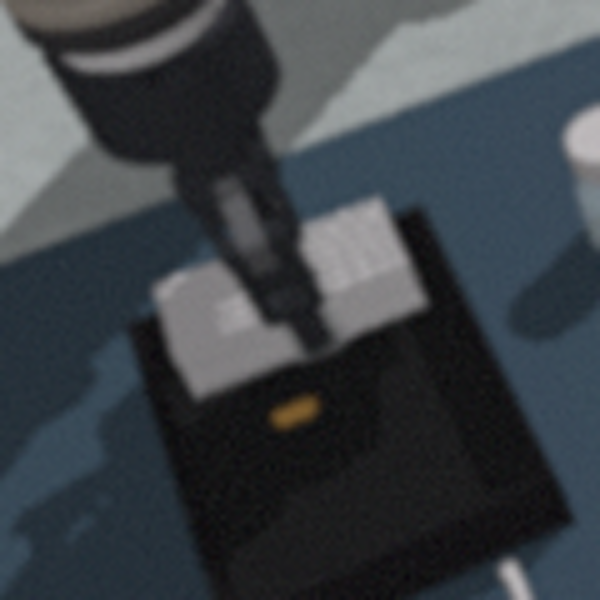

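Call:
step_arm --pt "0 0 -0.001 0 0 0 1" --pt "0 0 -0.002 0 0 0 1" --pt "0 0 -0.003 0 0 0 1" --pt "0 0 -0.004 0 0 0 1" --pt "0 0 -0.004 0 0 0 1"

```text
t: 21.53
eef_pos: [0.4506, -0.3562, 0.045]
tool_rot: [-0.013, 0.707, 0.707, 0.018]
contact_force: [1.3, -0.4, -3.2]
gripper_width: 0.58
```

Call:
step_arm --pt "0 0 -0.001 0 0 0 1" --pt "0 0 -0.002 0 0 0 1" --pt "0 0 -0.003 0 0 0 1" --pt "0 0 -0.003 0 0 0 1"

```text
t: 21.87
eef_pos: [0.4508, -0.3563, 0.0444]
tool_rot: [-0.013, 0.707, 0.707, 0.019]
contact_force: [-5.3, 6.7, 22.1]
gripper_width: 0.579
```

Call:
step_arm --pt "0 0 0.001 0 0 0 1" --pt "0 0 0.002 0 0 0 1" --pt "0 0 0.002 0 0 0 1"

```text
t: 22.12
eef_pos: [0.4507, -0.3562, 0.0446]
tool_rot: [-0.013, 0.707, 0.707, 0.018]
contact_force: [-1.4, 2.4, 7.8]
gripper_width: 0.576
```

```bash
python3 - <<'E'
from h import *
r={c:bot.read_camera(c) for c in ["scene"]}
o=bot.get_obs();print(o["t"],o["eef_pos"],o["tool_rot"],o["contact_force"],o["torque"],o["gripper_width"])
s=r["scene"]["color"][180:300,40:160,::-1]
cv2.imwrite("pics/s20.png",cv2.resize(s,None,fx=5,fy=5,interpolation=cv2.INTER_CUBIC))
E
```

```text
22.1667 [ 0.4507288  -0.35619673  0.04460802] [-0.01286784  0.70688944  0.70697185  0.01823572] [-2.51554168  2.64809696  9.22581137] [ 0.51526698  0.74455966 -0.00098417] 0.5709990973442101
```

View pics/s20.png

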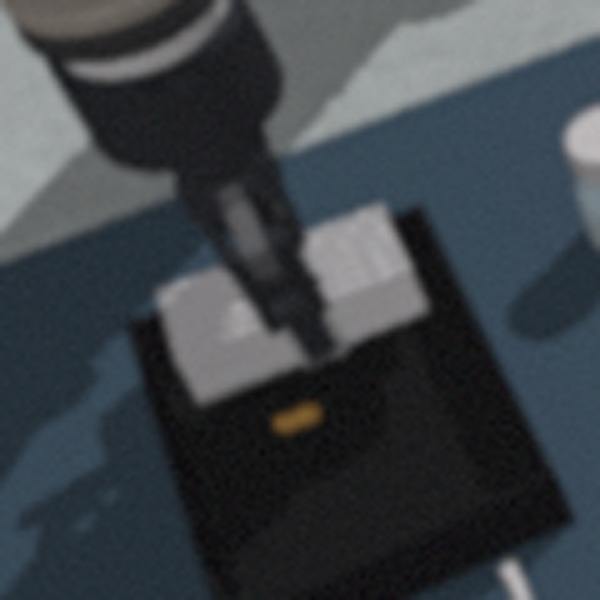

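Call:
step_arm --pt "0 0 0 0 1 0 1" --pt "0 0 0 0 2 0 1" --pt "0 0 -0.0005 0 2.4 0 1" --pt "0 0 -0.0005 0 2.4 0 1"

```text
t: 22.5
eef_pos: [0.4518, -0.3567, 0.0443]
tool_rot: [-0.027, 0.707, 0.707, 0.003]
contact_force: [0.2, 0.6, 9.1]
gripper_width: 0.578
```

```bash
python3 - <<'E'
from h import *
o=bot.get_obs();print(o["t"],o["eef_pos"],o["tool_rot"],o["contact_force"],o["torque"],o["gripper_width"])
E
```

```text
22.5 [ 0.45182315 -0.35673181  0.04425791] [-0.02721404  0.70675525  0.70692829  0.0029675 ] [0.21667677 0.63404124 9.13854046] [ 0.49664692  0.1914489  -0.01611142] 0.5776311498346217
```

Call:
step_arm --pt "0 0 0 1 0 0 1" --pt "0 0 0 2 0.3 0 1" --pt "0 0 0 2 0.3 0 1"

```text
t: 22.75
eef_pos: [0.452, -0.3575, 0.0446]
tool_rot: [-0.041, 0.707, 0.706, 0.014]
contact_force: [0.7, 1.8, 11.7]
gripper_width: 0.577
```

```bash
python3 - <<'E'
from h import *
o=bot.get_obs();print(o["t"],o["eef_pos"],o["tool_rot"],o["contact_force"],o["torque"],o["gripper_width"])
E
```

```text
22.75 [ 0.45204744 -0.35745279  0.04460062] [-0.04098799  0.70656869  0.70631773  0.01399743] [ 0.68112376  1.83866798 11.69870764] [ 0.39195346  0.08600577 -0.0644632 ] 0.5771485322645199
```

Call:
step_arm --pt "0 0 0.0005 0 0 0 -0.25" --pt "0 0 0.0005 0 0 0 -0.4" --pt "0 0 0.0005 0 0 0 -0.7" --pt "0 0 0.0005 0 0 0 -0.8" --pt "0 0 0.0005 0 0 0 -0.8"

```text
t: 23.17
eef_pos: [0.4503, -0.3561, 0.0436]
tool_rot: [-0.042, 0.706, 0.706, 0.013]
contact_force: [0.6, 1.2, 0.8]
gripper_width: 0.897
```

```bash
python3 - <<'E'
from h import *
r={c:bot.read_camera(c) for c in ["scene","wrist"]}
o=bot.get_obs();print(o["t"],o["eef_pos"],o["contact_force"],o["torque"],o["gripper_width"])
s=r["scene"]["color"][180:300,40:160,::-1]
cv2.imwrite("pics/s21.png",cv2.resize(s,None,fx=5,fy=5,interpolation=cv2.INTER_CUBIC))
cv2.imwrite("pics/w21.png",r["wrist"]["color"][:,:,::-1])
E
```

```text
23.2667 [ 0.45030843 -0.35619739  0.04372635] [-0.48368707 -0.34790921  0.20909316] [-0.04586501 -0.06519515 -0.00935194] 0.8981733579918325
```

View pics/s21.png

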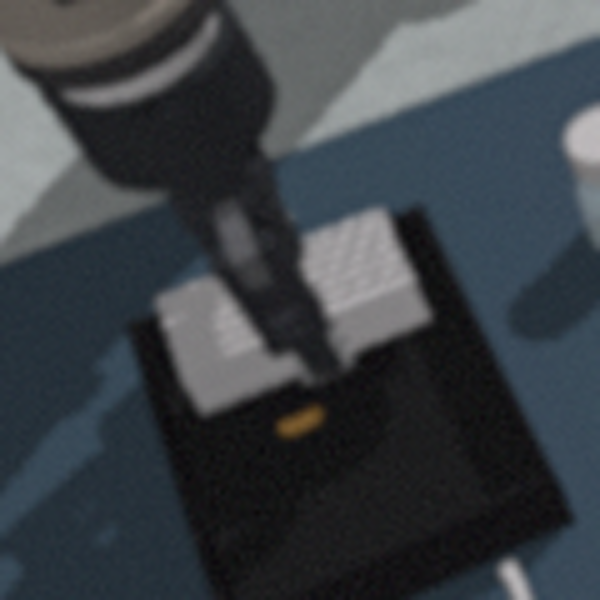

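View pics/w21.png

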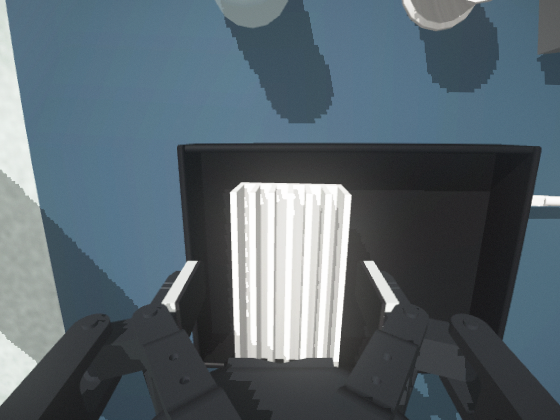

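Call:
step_arm --pt "0 0 0.01 0 0 0 -0.8" --pt "0 0 0.03 0 0 0 -0.8" --pt "0 0 0.06 0 0 0 -0.8" --pt "0 0 0.09 0 0 0 -0.8" --pt "0 0 0.12 0 0 0 -0.8" --pt "0 0 0.13 0 0 0 -0.8"

```text
t: 23.77
eef_pos: [0.4519, -0.358, 0.1789]
tool_rot: [-0.039, 0.707, 0.706, 0.014]
contact_force: [0.1, 0.0, 0.9]
gripper_width: 0.898
```

```bash
cat > tgt.py <<'E'
from h import *
def to(x,y,z,ang):
    o=bot.get_obs();R0=R.from_quat(np.roll(o["tool_rot"],-1))
    a=np.radians(ang);ty=np.array([np.cos(a),np.sin(a),0]);tz=np.array([0,0,-1.]);tx=np.cross(ty,tz)
    rv=np.degrees((R.from_matrix(np.stack([tx,ty,tz],1))*R0.inv()).as_rotvec())
    print((np.array([x,y,z])-o["eef_pos"]).round(4),rv.round(2),"now",o["t"],o["eef_pos"].round(4),o["contact_force"].round(1),o["gripper_width"].round(3),o["q"].round(2))
E
python3 - <<'E'
from tgt import *
to(.6254,-.206,.17,-82.55);to(.6254,-.206,.17,-22)
s=bot.read_camera("scene")["color"][180:300,40:160,::-1]
cv2.imwrite("pics/s22.png",cv2.resize(s,None,fx=5,fy=5,interpolation=cv2.INTER_CUBIC))
E
```

```text
Traceback (most recent call last):
  File "tgt.py", line 6, in to
    print((np.array([x,y,z])-o["eef_pos"]).round(4),rv.round(2),"now",o["t"],o["eef_pos"].round(4),o["contact_force"].round(1),o["gripper_width"].round(3),o["q"].round(2))
                                                                                                                               ^^^^^^^^^^^^^^^^^^^^^^^^
AttributeError: 'float' object has no attribute 'round'
```

```bash
sed -i 's/o\["gripper_width"\].round(3)/round(o["gripper_width"],3)/' tgt.py
python3 - <<'E'
from tgt import *
to(.6254,-.206,.17,-82.55);to(.6254,-.206,.17,-22)
s=bot.read_camera("scene")["color"][180:300,40:160,::-1]
cv2.imwrite("pics/s22.png",cv2.resize(s,None,fx=5,fy=5,interpolation=cv2.INTER_CUBIC))
E
```

```text
[ 0.1735  0.152  -0.0089] [ -4.96   1.47 -82.45] now 23.7667 [ 0.4519 -0.358   0.1789] [0.1 0.  0.9] 0.898 [ 0.22  0.44  0.49  1.82 -0.28  1.02  0.83]
[ 0.1735  0.152  -0.0089] [ -4.63  -1.13 -21.94] now 23.7667 [ 0.4519 -0.358   0.1789] [0.1 0.  0.9] 0.898 [ 0.22  0.44  0.49  1.82 -0.28  1.02  0.83]
```

View pics/s22.png

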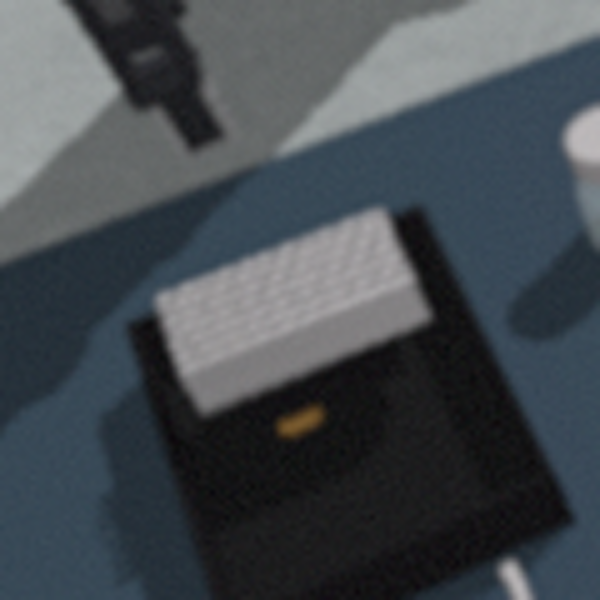

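Call:
step_arm --pt "0.173 0.152 -0.009 -5 1.5 -82.4 -1" --pt "0.173 0.152 -0.009 -5 1.5 -82.4 -1" --pt "0.173 0.152 -0.009 -5 1.5 -82.4 -1" --pt "0.173 0.152 -0.009 -5 1.5 -82.4 -1" --pt "0.173 0.152 -0.009 -5 1.5 -82.4 -1" --pt "0.173 0.152 -0.009 -5 1.5 -82.4 -1" --pt "0.173 0.152 -0.009 -5 1.5 -82.4 -1" --pt "0.173 0.152 -0.009 -5 1.5 -82.4 -1" --pt "0.173 0.152 -0.009 -5 1.5 -82.4 -1" --pt "0.173 0.152 -0.009 -5 1.5 -82.4 -1"

```text
t: 24.65
eef_pos: [0.6229, -0.2039, 0.1641]
tool_rot: [-0.009, 0.988, 0.157, 0.002]
contact_force: [-0.4, 0.1, -0.0]
gripper_width: 0.998
```

```bash
python3 - <<'E'
from tgt import *
to(.6254,-.206,.10,-82.55)
E
```

```text
[ 0.0025 -0.0021 -0.0641] [ -1.     0.19 -10.66] now 24.65 [ 0.6229 -0.2039  0.1641] [-0.4  0.1 -0. ] 0.998 [-0.28  0.62  0.75  1.7  -0.51  1.03 -0.6 ]
```

Call:
step_arm --pt "0.0015 -0.001 -0.02 -0.5 0.1 -5 -1" --pt "0.0025 -0.002 -0.045 -1 0.2 -10.6 -1" --pt "0.0025 -0.002 -0.062 -1 0.2 -10.6 -1" --pt "0.0025 -0.002 -0.064 -1 0.2 -10.6 -1"

```text
t: 24.98
eef_pos: [0.6235, -0.2045, 0.0966]
tool_rot: [-0.001, 0.998, 0.069, -0.003]
contact_force: [-0.6, 1.5, -0.2]
gripper_width: 0.999
```

```bash
python3 - <<'E'
from tgt import *
w=bot.read_camera("wrist");im=w["color"][:,:,::-1].copy()
from fit import T
m=lambda *a:np.array(a)/1000
c=proj(w,T([.6254,-.206,.13],[m(30,30,20),m(30,-30,20),m(-30,-30,20),m(-30,30,20)]))
cv2.polylines(im,[c.astype(int)],True,(0,255,255),1)
cv2.imwrite("pics/w23.png",im)
to(.6254,-.206,.004,-82.55)
E
```

```text
[ 0.0012 -0.0008 -0.0942] [-0.06 -0.22 -0.44] now 25.0333 [ 0.6242 -0.2052  0.0982] [-0.2  0.   0.1] 0.998 [-0.28  0.72  0.75  1.74 -0.59  0.93 -0.72]
```

View pics/w23.png

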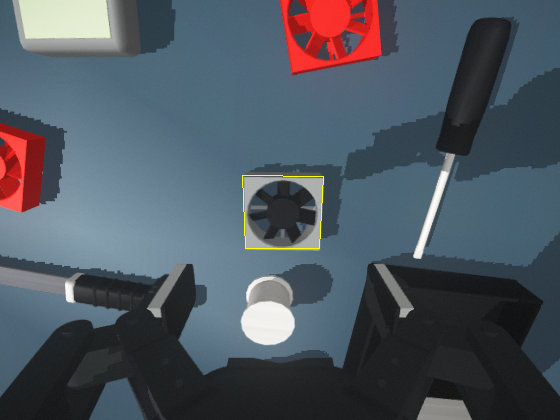

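Call:
step_arm --pt "0.001 -0.001 -0.025 0 0 -0.4 -1" --pt "0.001 -0.001 -0.05 0 0 -0.4 -1" --pt "0.001 -0.001 -0.072 0 0 -0.4 -1" --pt "0.001 -0.001 -0.086 0 0 -0.4 -1" --pt "0.001 -0.001 -0.092 0 0 -0.4 -1" --pt "0.001 -0.001 -0.0925 0 0 -0.4 -1"

```text
t: 25.53
eef_pos: [0.6267, -0.2074, 0.008]
tool_rot: [-0.0, 0.998, 0.065, 0.0]
contact_force: [-0.6, -0.3, 1.1]
gripper_width: 0.997
```

Call:
step_arm --pt "0 0 0 0 0 0 1" --pt "0 0 0 0 0 0 1" --pt "0 0 0 0 0 0 1" --pt "0 0 0 0 0 0 1" --pt "0 0 0 0 0 0 1" --pt "0 0 0 0 0 0 1" --force 40

```text
t: 26.03
eef_pos: [0.6281, -0.2078, 0.0104]
tool_rot: [0.0, 0.998, 0.065, 0.002]
contact_force: [-1.1, 0.2, 5.7]
gripper_width: 0.687
```

```bash
python3 - <<'E'
from tgt import *
to(.6254,-.206,.004,-82.55)
E
```

```text
[-0.0027  0.0018 -0.0064] [0.04 0.23 0.01] now 26.0333 [ 0.6281 -0.2078  0.0104] [-1.1  0.2  5.7] 0.687 [-0.22  0.83  0.66  1.77 -0.69  0.79 -0.66]
```

Call:
step_arm --pt "0 0 0.008 0 0 0 1" --pt "0 0 0.025 0 0 0 1" --pt "0 0 0.05 0 0 0 1" --pt "0 0 0.08 0 0 0 1" --pt "-0.01 -0.015 0.105 0 0 -1 1" --pt "-0.03 -0.05 0.12 0 0 -3 1" --pt "-0.05 -0.085 0.12 0 0 -5 1" --pt "-0.07 -0.12 0.12 0 0 -7 1" --pt "-0.082 -0.143 0.12 0 0 -7.4 1" --pt "-0.088 -0.153 0.12 0 0 -7.4 1"

```text
t: 26.87
eef_pos: [0.5355, -0.3654, 0.1302]
tool_rot: [0.002, 1.0, -0.003, 0.001]
contact_force: [0.0, -0.6, -0.4]
gripper_width: 0.684
```

Call:
step_arm --pt "0 0 0 0 0 0 1" --pt "0 0 0 0 0 0 1"

```text
t: 27.03
eef_pos: [0.5394, -0.3599, 0.1288]
tool_rot: [-0.0, 1.0, 0.0, 0.001]
contact_force: [0.8, 0.3, -2.6]
gripper_width: 0.685
```

```bash
python3 - <<'E'
from tgt import *
to(.540,-.361,.020,-90)
r={c:bot.read_camera(c) for c in ["scene","wrist"]}
s=r["scene"]["color"][150:330,40:240,::-1]
cv2.imwrite("pics/s24.png",cv2.resize(s,None,fx=3,fy=3,interpolation=cv2.INTER_CUBIC))
cv2.imwrite("pics/w24.png",r["wrist"]["color"][:,:,::-1])
E
```

```text
[ 0.0006 -0.0011 -0.1088] [-0.03  0.12 -0.02] now 27.0333 [ 0.5394 -0.3599  0.1288] [ 0.8  0.3 -2.6] 0.685 [-0.05  0.68  0.8   1.75 -0.58  0.97 -0.58]
```

View pics/s24.png

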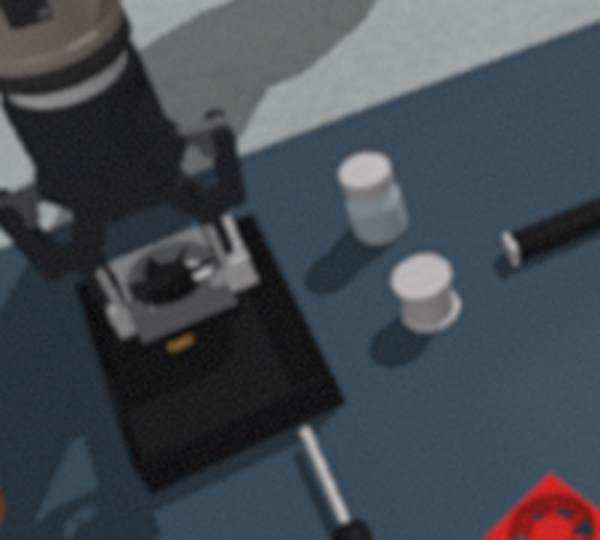

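View pics/w24.png

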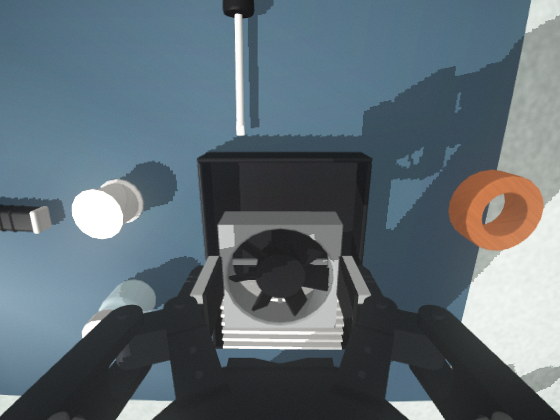

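Call:
step_arm --pt "0.0005 -0.001 -0.02 0 0 0 1" --pt "0.0005 -0.001 -0.045 0 0 0 1" --pt "0.0005 -0.001 -0.068 0 0 0 1" --pt "0.0005 -0.001 -0.086 0 0 0 1" --pt "0.0005 -0.001 -0.098 0 0 0 1" --pt "0.0005 -0.001 -0.106 0 0 0 1" --pt "0.0005 -0.001 -0.109 0 0 0 1" --pt "0.0005 -0.001 -0.11 0 0 0 1"

```text
t: 27.8
eef_pos: [0.54, -0.3608, 0.0184]
tool_rot: [0.0, 1.0, 0.001, 0.001]
contact_force: [1.2, -0.6, -0.6]
gripper_width: 0.684
```

```bash
python3 - <<'E'
from tgt import *
to(.540,-.361,.014,-90)
r={c:bot.read_camera(c) for c in ["scene"]}
s=r["scene"]["color"][180:330,40:190,::-1]
cv2.imwrite("pics/s25.png",cv2.resize(s,None,fx=4,fy=4,interpolation=cv2.INTER_CUBIC))
E
```

```text
[-0.     -0.0002 -0.0044] [ 0.01  0.08 -0.1 ] now 27.8 [ 0.54   -0.3608  0.0184] [ 1.2 -0.6 -0.6] 0.684 [ 0.03  0.81  0.69  1.79 -0.7   0.8  -0.5 ]
```

View pics/s25.png

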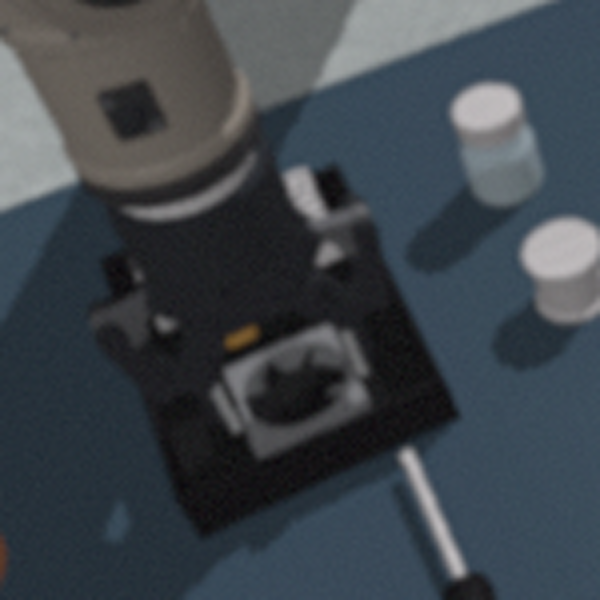

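Call:
step_arm --pt "0 0 -0.001 0 0 0 1" --pt "0 0 -0.002 0 0 0 1" --pt "0 0 -0.003 0 0 0 1" --pt "0 0 -0.004 0 0 0 1" --pt "0 0 -0.004 0 0 0 1"

```text
t: 28.27
eef_pos: [0.5395, -0.3613, 0.0145]
tool_rot: [0.0, 1.0, 0.0, 0.001]
contact_force: [-0.2, -0.8, -1.0]
gripper_width: 0.681
```

Call:
step_arm --pt "0 0 -0.001 0 0 0 1" --pt "0 0 -0.002 0 0 0 1" --pt "0 0 -0.002 0 0 0 1"

```text
t: 28.52
eef_pos: [0.5396, -0.3613, 0.0143]
tool_rot: [-0.0, 1.0, 0.0, 0.001]
contact_force: [-4.3, 5.1, 15.7]
gripper_width: 0.686
```

Call:
step_arm --pt "0 0 0.001 0 0 0 1" --pt "0 0 0.0012 0 0 0 -0.45" --pt "0 0 0.0012 0 0 0 -0.6" --pt "0 0 0.0012 0 0 0 -0.7" --pt "0 0 0.0012 0 0 0 -0.7" --pt "0 0 0.01 0 0 0 -0.7" --pt "0 0 0.03 0 0 0 -0.7" --pt "0 0 0.06 0 0 0 -0.7" --pt "0 0 0.095 0 0 0 -0.7" --pt "0 0 0.13 0 0 0 -0.7"

```text
t: 29.35
eef_pos: [0.5389, -0.3612, 0.1439]
tool_rot: [0.0, 1.0, 0.0, 0.0]
contact_force: [0.8, 0.4, 0.8]
gripper_width: 0.848
```

```bash
python3 - <<'E'
from tgt import *
to(.540,-.361,.25,-90)
E
```

```text
[0.0011 0.0002 0.1061] [ 0.    0.01 -0.01] now 29.35 [ 0.5389 -0.3612  0.1439] [0.8 0.4 0.8] 0.848 [-0.06  0.66  0.82  1.74 -0.57  0.99 -0.59]
```

Move the arm up and back out of view, then check everything.

Call:
step_arm --pt "0 0 0.04 0 0 0 -0.7" --pt "-0.01 0.02 0.08 0 0 0 -0.7" --pt "-0.02 0.05 0.12 0 0 0 -0.7" --pt "-0.03 0.09 0.14 0 0 0 -0.7" --pt "-0.04 0.13 0.15 0 0 0 -0.7" --pt "-0.05 0.17 0.15 0 0 0 -0.7" --pt "-0.06 0.21 0.15 0 0 0 -0.7" --pt "-0.06 0.23 0.15 0 0 0 -0.7" --pt "-0.06 0.23 0.15 0 0 0 -0.7"

```text
t: 30.1
eef_pos: [0.4794, -0.1228, 0.292]
tool_rot: [-0.003, 1.0, 0.006, 0.0]
contact_force: [0.4, 0.8, 0.2]
gripper_width: 0.85
```

```bash
python3 - <<'E'
from tgt import *
r={c:bot.read_camera(c) for c in ["scene","top"]}
cv2.imwrite("pics/sF.png",r["scene"]["color"][:,:,::-1])
a=r["scene"]["color"][180:330,40:240,::-1];cv2.imwrite("pics/sFz.png",cv2.resize(a,None,fx=4,fy=4,interpolation=cv2.INTER_CUBIC))
cv2.imwrite("pics/tF.png",r["top"]["color"][:,:,::-1])
o=bot.get_obs();print(o["t"],o["eef_pos"],o["contact_force"])
for n in ["jar","spool","screwdriver","meter","module","fan","bar"]:
    print(n,[[(round(d["conf"],2),(atz(r[c],px(d["location"]),.004 if n in("module","fan") else 0)*1000).round(0)[:2].tolist()) for d in bot.place_of(n,c)[:4] if d["conf"]>.4] for c in ("top","scene")])
E
```

```text
30.2 [ 0.4796897  -0.12929759  0.29276731] [ 0.23288612 -0.81454411 -0.51064123]
jar [[], [(0.78, [433.0, -210.0])]]
spool [[(0.74, [535.0, 247.0]), (0.47, [537.0, -213.0])], [(0.9, [535.0, -206.0])]]
screwdriver [[(0.68, [690.0, -323.0])], [(0.66, [688.0, -327.0])]]
meter [[(0.9, [785.0, -54.0])], [(0.89, [788.0, -43.0])]]
module [[(0.78, [729.0, 234.0]), (0.75, [551.0, 433.0]), (0.48, [542.0, 250.0])], [(0.83, [556.0, 421.0]), (0.76, [738.0, 226.0]), (0.67, [460.0, -366.0])]]
fan [[(0.7, [777.0, -214.0]), (0.69, [538.0, -362.0])], [(0.97, [762.0, -225.0]), (0.78, [641.0, 17.0]), (0.73, [533.0, -366.0])]]
bar [[(0.63, [528.0, -33.0])], [(0.77, [524.0, -28.0])]]
```

View pics/sF.png

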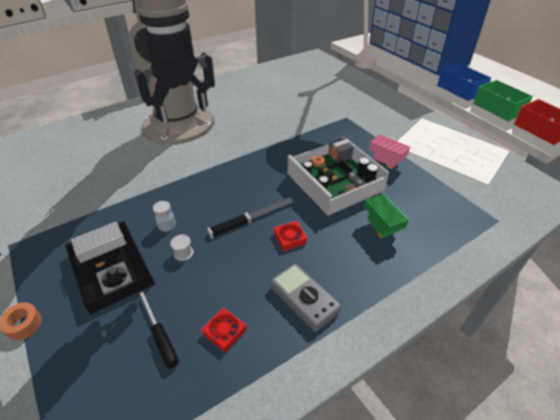

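View pics/sFz.png

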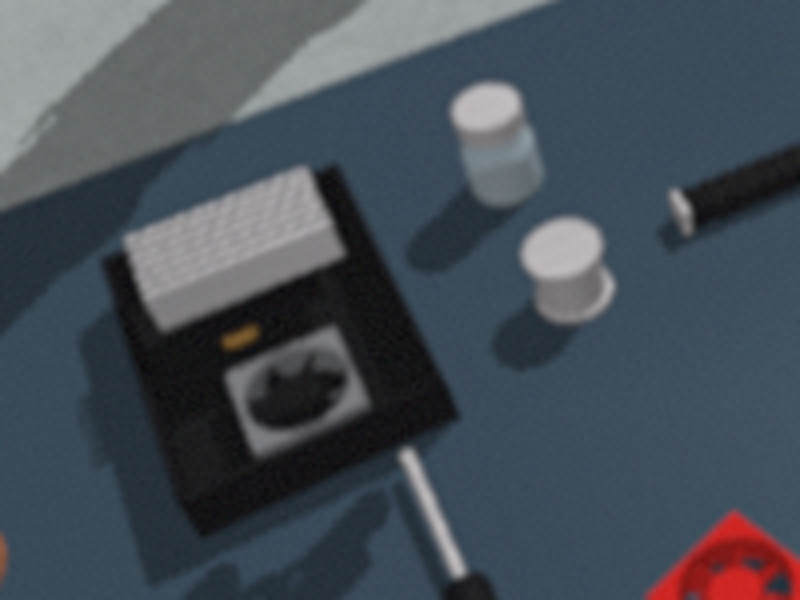

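View pics/tF.png

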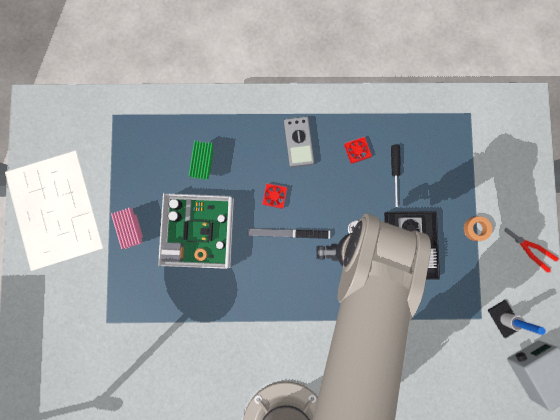

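```bash
python3 - <<'E'
from station import bot
print(bot.hand_in()); print(bot.get_obs()["t"])
E
```

```text
the job is handed in; nothing more can be done
None
the job is handed in; nothing more can be done
```

The job is done and handed in at about 30 s of the 72 s. The module and fan are in the tray, and the pry bar is lying flat on the bench. No verdict came back.

- **Levering:** I slid the bar over the rail and under the heat sink lip, then tilted it to about 0.3 rad. The module sprang free before the gripper touched it. Two checks showed it was free: the wrist force stayed near zero at full tilt, and the pictures showed the lip up.
- **Pry bar:** I laid it on the bench about 50 mm from the chassis and well clear of the tray.
- **Module:** I gripped it by the fins, lifted it out and levelled it. I lowered it until it touched the tray floor and released it there. It stands fins up near (0.456, -0.365) m.
- **Fan:** I set the grey fan down flat beside it near (0.535, -0.364) m. There is a visible gap between the two.

**Last checks:**
- The final pictures show both parts in the tray, and the arm is raised and clear of everything.
- The jar, spool, screwdriver and meter are where they were at the start, to within about 10 mm of detection noise. The top camera could not confirm the jar because the arm hid it, but the scene camera did.
- One measurement disagreed with the task: the freed module looked tipped by about 0.35 rad, not the stated 0.22. This did not affect the grasp.

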